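# Restock the spice drawer

## Task

Lift the keyed divider board straight up out of the spice drawer and stand it in the grey caddy, and push each new tin that stands on the worktop into the row, directly beside the tin with the same colour of lid (either side), fully home in line with the row; nudge the neighbours apart without toppling any, and leave every tin upright in the row and the other kitchen things where they are.

Things in the scene. Friction and masses are not known exactly. Their poses are not given: they have to be found in the camera images.
- drawer: the open spice drawer, fixed, pulled out from under a low rack. Origin: on the worktop below the middle of the row of tins; x points away from the robot, y along the row. Inner floor 12 mm above the origin; inside x -125 to +34 mm, y -167 to +167 mm. Front and side walls 50 mm high, bar handle 35 mm out from the front; back beam (x 34 to 58) 60 mm high.
- aisle (a point): middle of the empty aisle in front of the row, on the drawer's inner floor, at drawer x = -79 mm, y = 0; axes as the drawer's. A tin set down in the aisle can be slid along +x into the row.
- row (a point): middle of the row's home line, on the drawer's inner floor (drawer x = 0, y = 0), axes as the drawer's. Tins stand side by side along y, their x along the drawer's x; home when their origin is at x = 0 (end 2 mm short of the back beam). Behind the beam the rack (drawer x 58 to 208 mm) carries ornaments up to 182 mm above the worktop.
- divider: plywood board in mid-row, 60 mm (x) by 14 (y) by 88 high, dark wood grip block on top 26 (x) by 14 (y), 88 to 126 mm above the underside. At its +x end a T-shaped tongue (to x = 51 mm, 24 wide, 56 high) sits with 1.5 mm play in a slot of the drawer's back beam: it comes out only straight up, free after 50 mm. Origin: centre of the board's underside. 120 g.
- caddy: fixed grey open caddy in which the divider is kept, standing upright: outside 112 mm (x) by 46 mm (y) by 50 mm high, walls and floor 5 mm thick. Origin: centre of its underside on the worktop.
- tin_red: tin in the row (order varies): flat white tin, 64 mm (x) by 32 (y) by 88 high; both x ends taper from full width 12 mm off the middle to 14 mm wide at the end, to wedge between others; red grip block on top, 26 mm (x) by 18 (y), 88 to 126 mm above the underside, and a band of that colour. Origin: centre of underside. About 180 g, low centre of mass, slides easily. New red tin goes beside it.
- tin_green: tin in the row (order varies): flat white tin, 64 mm (x) by 32 (y) by 88 high; both x ends taper from full width 12 mm off the middle to 14 mm wide at the end, to wedge between others; green grip block on top, 26 mm (x) by 18 (y), 88 to 126 mm above the underside, and a band of that colour. Origin: centre of underside. About 180 g, low centre of mass, slides easily. New green tin goes beside it.
- tin_yellow: tin in the row (order varies): flat white tin, 64 mm (x) by 32 (y) by 88 high; both x ends taper from full width 12 mm off the middle to 14 mm wide at the end, to wedge between others; yellow grip block on top, 26 mm (x) by 18 (y), 88 to 126 mm above the underside, and a band of that colour. Origin: centre of underside. About 180 g, low centre of mass, slides easily. New yellow tin goes beside it.
- tin_blue: tin in the row (order varies): flat white tin, 64 mm (x) by 32 (y) by 88 high; both x ends taper from full width 12 mm off the middle to 14 mm wide at the end, to wedge between others; blue grip block on top, 26 mm (x) by 18 (y), 88 to 126 mm above the underside, and a band of that colour. Origin: centre of underside. About 180 g, low centre of mass, slides easily. New blue tin goes beside it.
- tin_black: tin in the row (order varies): flat white tin, 64 mm (x) by 32 (y) by 88 high; both x ends taper from full width 12 mm off the middle to 14 mm wide at the end, to wedge between others; black grip block on top, 26 mm (x) by 18 (y), 88 to 126 mm above the underside, and a band of that colour. Origin: centre of underside. About 180 g, low centre of mass, slides easily. New black tin goes beside it.
- tin_plain: tin in the row (order varies): flat white tin, 64 mm (x) by 32 (y) by 88 high; both x ends taper from full width 12 mm off the middle to 14 mm wide at the end, to wedge between others; cork grip block on top, 26 mm (x) by 18 (y), 88 to 126 mm above the underside, and a band of that colour. Origin: centre of underside. About 180 g, low centre of mass, slides easily. No new tin is of its kind.
- new_red: new red tin, on the worktop at first, or absent: flat white tin, 64 mm (x) by 32 (y) by 88 high; both x ends taper from full width 12 mm off the middle to 14 mm wide at the end, to wedge between others; red grip block on top, 26 mm (x) by 18 (y), 88 to 126 mm above the underside, and a band of that colour. Origin: centre of underside. About 180 g, low centre of mass, slides easily.
- new_green: new green tin, on the worktop at first, or absent: flat white tin, 64 mm (x) by 32 (y) by 88 high; both x ends taper from full width 12 mm off the middle to 14 mm wide at the end, to wedge between others; green grip block on top, 26 mm (x) by 18 (y), 88 to 126 mm above the underside, and a band of that colour. Origin: centre of underside. About 180 g, low centre of mass, slides easily.
- new_yellow: new yellow tin, on the worktop at first, or absent: flat white tin, 64 mm (x) by 32 (y) by 88 high; both x ends taper from full width 12 mm off the middle to 14 mm wide at the end, to wedge between others; yellow grip block on top, 26 mm (x) by 18 (y), 88 to 126 mm above the underside, and a band of that colour. Origin: centre of underside. About 180 g, low centre of mass, slides easily.
- new_blue: new blue tin, on the worktop at first, or absent: flat white tin, 64 mm (x) by 32 (y) by 88 high; both x ends taper from full width 12 mm off the middle to 14 mm wide at the end, to wedge between others; blue grip block on top, 26 mm (x) by 18 (y), 88 to 126 mm above the underside, and a band of that colour. Origin: centre of underside. About 180 g, low centre of mass, slides easily.
- new_black: new black tin, on the worktop at first, or absent: flat white tin, 64 mm (x) by 32 (y) by 88 high; both x ends taper from full width 12 mm off the middle to 14 mm wide at the end, to wedge between others; black grip block on top, 26 mm (x) by 18 (y), 88 to 126 mm above the underside, and a band of that colour. Origin: centre of underside. About 180 g, low centre of mass, slides easily.
- grater: steel grater paddle with a black handle, about 200 mm long, lying on the worktop; a bystander, to be left alone. Origin: on its underside, near its middle.
- scoop: black plastic scoop, 175 mm long, lying on the worktop; a bystander, to be left alone. Origin: on its underside, near its middle.
- garlic_press: aluminium garlic press, 175 mm long, lying on the worktop; a bystander, to be left alone. Origin: on its underside, near its middle.
- tube1: amber glass tube with a cork, 32 mm across, 105 mm high, standing; a bystander, to be left alone. Origin: on its underside, near its middle.
- tube2: green glass tube with a cork, 32 mm across, 105 mm high, standing; a bystander, to be left alone. Origin: on its underside, near its middle.

How it is judged:
By the outcome, as a careful person would: the job done as asked, in the order asked, and still so for the second after the job is handed in, with the robot touching nothing.
Of new_red, new_green, new_yellow, new_blue, new_black only 3 to 4 are there at a start; the rules pass over those that are not, and their reading is None.
At some moment in a run one of new_red, new_green, new_yellow, new_blue, new_black may be knocked a few centimetres aside while the robot is not near it.
It also fails if it takes over 210 s, if anything falls off the work surface, if the arm or the gripper's body presses on something with over 40 N, if the wrist force passes 120 N, or if a joint passes its speed limit or range.

## Robot

A 7-joint arm with a two-finger parallel gripper is mounted at the origin on the work surface. World frame = base frame: x ahead of the robot, y to its left, z up, the work surface at z = 0. Lengths are in m, angles in rad, forces in N, time in s.
With the tool pointing down it reaches from about 0.4 to 0.85 m from the base axis. Payload 4.4 kg.
Tool frame: the origin (TCP) lies midway between the tips of the shut fingers; the grasp point (between the pads) lies 19 mm behind it; z points along the fingers, y is the direction in which the jaws open and shut (so a half turn about z gives the same grasp; the last joint's range is limited). The gripper opens to 94 mm and grips with 3 to 60 N. Pads are 16 mm wide; open, the fingers measure 119 mm over their backs; the gripper's body (75 mm by 177 mm) begins 78 mm behind the grasp point.
Start: joints at [-1.284, 0.628, 0.038, 1.517, -0.027, 0.996, -0.02], TCP at [0.225, 0.61, 0.205] pointing down, gripper open.
Joint ranges: [-3.06, 3.06], [-0.37, 2.12], [-1.25, 1.32], [0.18, 2.47], [-1.1, 4.24], [0.23, 1.98], [-2.94, 2.94]. Speed limits (rad/s): [2.57, 2.57, 3.14, 3.14, 3.14, 3.14, 3.14].

## Interface

Orientations are given as [roll, pitch, yaw] about the fixed x, y, z axes, in that order (R = Rz(yaw) Ry(pitch) Rx(roll)).
In Python, from workcell import monitor, imaging, workorder gives the robot as it stands.
- The arm moves only by the tool move_arm, never from a script. Its arguments are lists of equal length, an entry for each row: "fingers": the opening, from 0 (shut) to 1 (fully open); "delta_pos": the shift along the tool's x, y, z normalised to -1 to 1, where 1 is 5 cm, a list of three; "rot": the turn, a rotation vector about the tool's x, y, z normalised to -1 to 1, where 1 is 10 degrees, a list of three. A call has 1 to 12 rows; each row shifts and turns the commanded pose from where the row before left it, along the tool's axes as they then stand; what a row does not reach is not made up. A row lasts 1/8 s, in which the tool goes at most 62.5 mm and 10.7 degrees, less where a joint would pass 70% of its speed; a pose out of reach is approached as far as the arm can. A call with a number of a shift or a turn outside -1 to 1 is refused whole. A call with a gripper value outside its range is refused whole. The fingers move at their own pace and stop on an object; the grip force is fixed at half the most. Time passes only in rows, so rows that do not move let the fingers close. It gives the time, the measured TCP pose, the force and the opening at its end, in the units of the state.
- monitor.read_state(): the state, without advancing time (a new reading comes with each control period).
- imaging.snapshot(name): name is "scene" or "top" or "wrist"; returns the picture (384x512x3 uint8, red, green, blue); there is no depth.
- imaging.camera_info(name): a dict with "fx", "fy", "cx", "cy" (pixels), "world_from_camera" (4x4, takes a point from camera to world coordinates). Camera axes: x right, y down, z forward; pixel columns grow to the right and rows downward; lengths in m; the calibration is good to about 2 mm. A picture is of the moment at which its call begins: read the wrist's pose just before it. camera_info takes no time and is no camera call; for the wrist camera it gives the pose at the moment of the call.
- workorder.close_job(): hands the job in, once; it reports no verdict.
The state is a dict: "clock": time; "joint_positions": joint angles; "dq": joint speeds; "tau": joint torques, N m; "position": TCP position; "tool_rot": TCP orientation; "contact_force": force on the tool from outside, world axes, zero at the start; "torque": the same for the moment, N m; "grip_width": finger opening in m.
Only numpy, scipy, OpenCV 4.12 (cv2) and the standard library are available. Lean on these libraries where they do the work, as an engineer would, in place of code of your own. Each camera call takes 0.05 s, during which the arm holds its last target.

## Working session

There is one attempt and no reset: what is moved stays moved. The work goes in short steps, Python scripts to look and compute and a tool call to move; the robot and the scene stay as the last step left them, time stands still between calls to the robot, and variables do not carry over. Pictures are saved under pics/ and viewed, and the job is handed in when it is done.

Besides the shell and the picture viewer there is one more tool, called after ">>>" in YAML: its name, and indented under it one key for each argument. move_arm: Moves the arm, as the interface text tells. Its arguments: {"type":"object","properties":{"fingers":{"type":"array","items":{"type":"number"}},"delta_pos":{"type":"array","items":{"type":"array","items":{"type":"number"}}},"rot":{"type":"array","items":{"type":"array","items":{"type":"number"}}}},"required":["fingers","delta_pos","rot"]}

```bash
ls; mkdir -p pics
python3 - <<'E'
from workcell import monitor, imaging
import cv2
s=monitor.read_state()
for k,v in s.items(): print(k,v)
for n in ["scene","top","wrist"]:
    im=imaging.snapshot(n); cv2.imwrite(f"pics/{n}0.png",im[:,:,::-1]); c=imaging.camera_info(n); print(n,c)
E
```

```text
pics
clock 0.0
joint_positions [-1.28380783  0.62931737  0.03840836  1.51832267 -0.02697592  0.99628588
 -0.01998698]
dq [ 0.00074919  0.00026355  0.00021583 -0.00018801  0.00056893 -0.00046527
  0.00113062]
tau [ 6.50225211e-04 -5.49706972e+01  1.14366923e+00 -1.86634809e+01
 -5.22245513e-02  2.33745470e-02  1.42943754e-04]
position [0.22432437 0.60938253 0.20458664]
tool_rot [-3.13977655e+00  2.18691700e-05  2.78885851e+00]
contact_force [-0.24816977 -0.08547762  0.63851328]
torque [0.00292554 0.02563803 0.00265342]
grip_width 0.09417084047805994
scene {'fx': 462.23551318863537, 'fy': 462.23551318863537, 'cx': 255.457281433753, 'cy': 197.27805070126283, 'world_from_camera': array([[-0.36711771,  0.65946681, -0.65599399,  1.33838199],
       [ 0.9300731 ,  0.27066026, -0.24840906,  0.40550613],
       [ 0.01373398, -0.70131773, -0.71271651,  0.97311433],
       [ 0.        ,  0.        ,  0.        ,  1.        ]])}
top {'fx': 404.56382797756623, 'fy': 404.56382797756623, 'cx': 257.8444567923348, 'cy': 194.9035860416128, 'world_from_camera': array([[-0.02436113, -0.99273918,  0.11779415,  0.34785709],
       [-0.99938355,  0.02120416, -0.02798028,  0.08915414],
       [ 0.02527939, -0.11840317, -0.99264376,  1.2988242 ],
       [ 0.        ,  0.        ,  0.        ,  1.        ]])}
wrist {'fx': 315.16200181978314, 'fy': 315.16200181978314, 'cx': 259.1903496727274, 'cy': 190.62914350110896, 'world_from_camera': array([[ 0.34535578,  0.91103898,  0.22524956,  0.15877626],
       [ 0.93847115, -0.33497025, -0.08406445,  0.63290544],
       [-0.00113409,  0.24042236, -0.97066771,  0.38395608],
       [ 0.        ,  0.        ,  0.        ,  1.        ]])}
```

View pics/scene0.png

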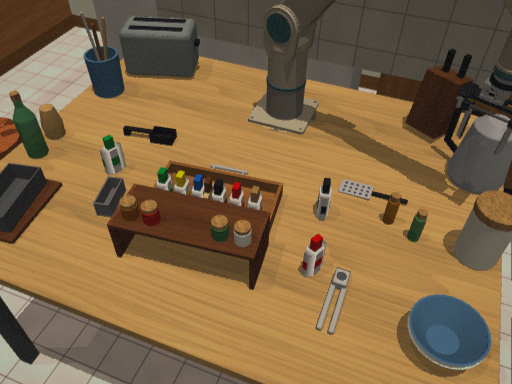

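View pics/top0.png

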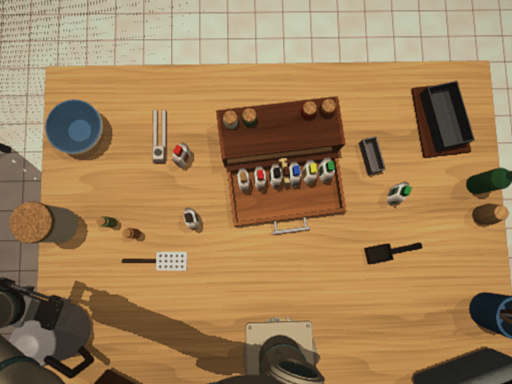

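View pics/wrist0.png

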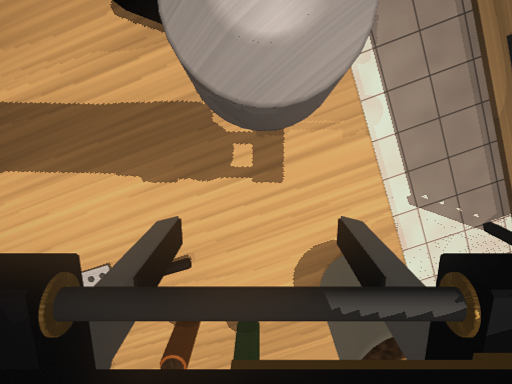

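```bash
cat > h.py <<'E'
import numpy as np, cv2
from workcell import monitor, imaging
from scipy.spatial.transform import Rotation as R
def proj(c,P):
    T=np.linalg.inv(c["world_from_camera"]); P=np.atleast_2d(P); q=P@T[:3,:3].T+T[:3,3]
    return np.c_[c["fx"]*q[:,0]/q[:,2]+c["cx"], c["fy"]*q[:,1]/q[:,2]+c["cy"]]
def ray(c,uv,z):
    W=c["world_from_camera"]; d=W[:3,:3]@np.array([(uv[0]-c["cx"])/c["fx"],(uv[1]-c["cy"])/c["fy"],1.])
    o=W[:3,3]; return o+d*(z-o[2])/d[2]
def crop(im,x0,y0,x1,y1,s,fn,rgb=True):
    o=cv2.resize(im[y0:y1,x0:x1],None,fx=s,fy=s,interpolation=cv2.INTER_CUBIC)
    for x in range((x0+9)//10*10,x1,10):
        cv2.putText(o,str(x),(int((x-x0)*s),8),0,.3,(255,0,255),1); o[:4 if x%50 else 12,int((x+.5-x0)*s)]=(255,0,255)
    for y in range((y0+9)//10*10,y1,10):
        cv2.putText(o,str(y),(0,int((y+.5-y0)*s)),0,.3,(255,0,255),1)
    cv2.imwrite(fn,o[:,:,::-1])
E
python3 - <<'E'
import cv2
from h import *
im=cv2.imread("pics/top0.png")[:,:,::-1]; crop(im,210,90,400,240,4,"pics/t1.png")
crop(im,140,130,210,240,5,"pics/t2.png")
im=cv2.imread("pics/scene0.png")[:,:,::-1]; crop(im,90,150,290,290,4,"pics/s1.png")
E
```

```text
(no output)
```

View pics/t1.png

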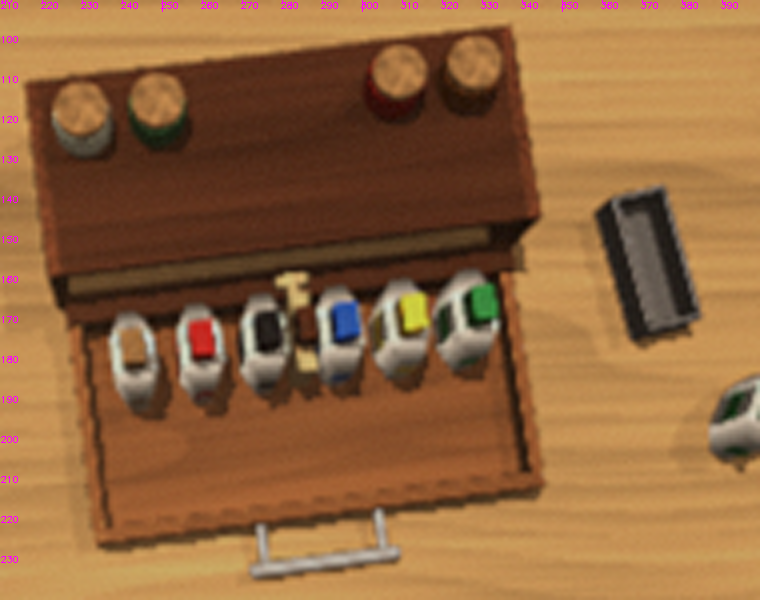

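View pics/s1.png

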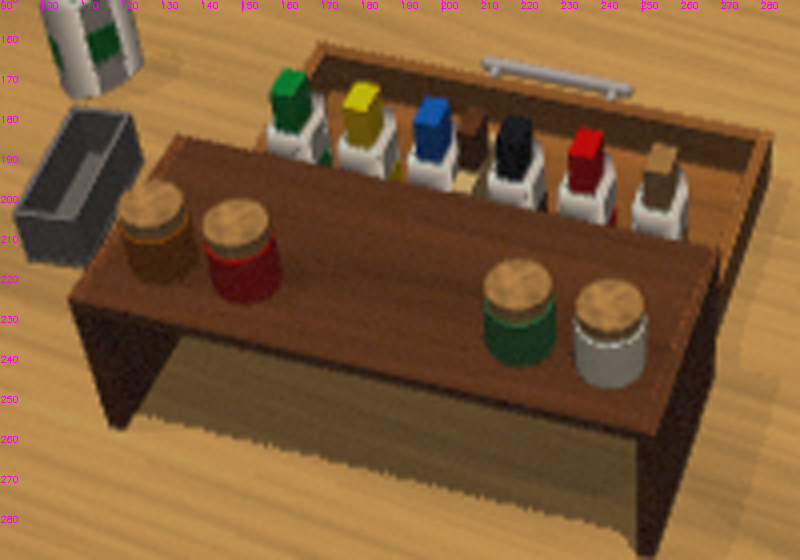

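View pics/t2.png

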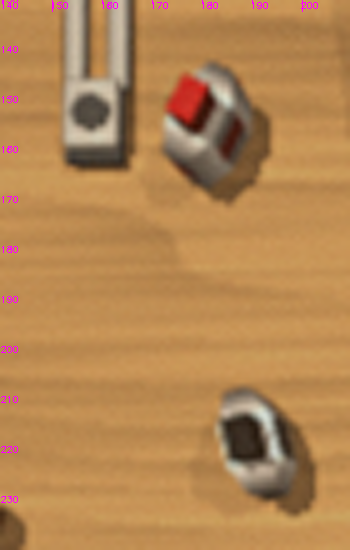

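```bash
cat > a.py <<'E'
from h import *
c=imaging.camera_info("top")
def p(x,y,z,x0=210,y0=90,s=4): 
    return ray(c,((x+.5)/s-.5+x0,(y+.5)/s-.5+y0),z)
names="plain red black div blue yellow green".split()
pts=[(133,346),(201,340),(267,330),(306,325),(346,322),(413,312),(484,302)]
P=[]
for n,q in zip(names,pts):
    w=p(*q,0.138); P.append(w[:2]); print(n,w.round(4))
P=np.array(P)
d=P[-1]-P[0]; f=np.polyfit(P[:,1],P[:,0],1); print("yaw from row", np.degrees(np.arctan(-f[0])),f)
for q,n in [((98,545),"FL bottom"),((541,487),"FRtop")]: print(n,p(*q,0.05).round(4),p(*q,0).round(4))
print("beam/drawer inner corners", p(84,327,0.05).round(4),p(502,273,0.05).round(4),p(524,470,.05),p(106,527,.05))
print("caddy corners",[p(*q,0.05)[:2].round(4) for q in [(597,210),(664,188),(699,318),(637,344)]])
print("newred",p(190,99,.126,140,130,5),"black",p(242,437,.126,140,130,5))
E
python3 a.py
```

```text
plain [0.5414 0.0986 0.138 ]
red [0.5449 0.0491 0.138 ]
black [0.5513 0.0008 0.138 ]
div [ 0.5544 -0.0278  0.138 ]
blue [ 0.556  -0.0571  0.138 ]
yellow [ 0.5625 -0.1065  0.138 ]
green [ 0.5689 -0.159   0.138 ]
yaw from row 6.136327403766146 [-0.10751049  0.55109802]
FL bottom [0.4017 0.1293 0.05  ] [0.4038 0.1309 0.    ]
FRtop [ 0.4387 -0.2156  0.05  ] [ 0.4423 -0.2278  0.    ]
beam/drawer inner corners [0.5719 0.1372 0.05  ] [ 0.6086 -0.1931  0.05  ] [ 0.45221887 -0.20297637  0.05      ] [0.41535681 0.12288855 0.05      ]
caddy corners [array([ 0.6581, -0.2714]), array([ 0.6751, -0.3261]), array([ 0.5695, -0.3478]), array([ 0.5497, -0.2973])]
newred [0.62700369 0.28915705 0.126     ] black [0.42707419 0.25945784 0.126     ]
```

```bash
cat >> h.py <<'E'
def plan(pos,yawdeg=None,step=0.8,fix_tilt=True,lim=None):
    """prints rotation rows, then translation rows (in the tool axes after turning)"""
    s=monitor.read_state(); Rc=R.from_euler("xyz",s["tool_rot"]); p=s["position"]
    yaw=np.degrees(s["tool_rot"][2]) if yawdeg is None else yawdeg
    Rt=R.from_euler("xyz",[180,0,yaw],degrees=True)
    rv=np.degrees((Rc.inv()*Rt).as_rotvec())/10
    n=max(1,int(np.ceil(np.linalg.norm(rv)/0.9)))
    print("rot",n,"x",(rv/n).round(3).tolist())
    d=Rt.inv().apply(np.array(pos)-p)/0.05
    n=max(1,int(np.ceil(np.linalg.norm(d)/step))); print("trans",n,"x",(d/n).round(3).tolist())
    d2=d.copy(); d2[2]=0; print(" lateral only total",d2.round(3).tolist(),"z total",d[2].round(3))
def st():
    s=monitor.read_state(); print("t",round(s["clock"],2),"p",s["position"].round(4) if hasattr(s["position"],"round") else s["position"],"rpy",np.degrees(s["tool_rot"]).round(2),"F",np.round(s["contact_force"],1),"w",round(s["grip_width"],4),"q",np.round(s["joint_positions"],2))
E
python3 -c "
from h import *
plan([.555,-.03,.30],96.1)"
```

```text
rot 8 x [-0.001, 0.001, 0.796]
trans 19 x [-0.706, 0.275, -0.1]
 lateral only total [-13.421, 5.216, 0.0] z total -1.904
```

>>> move_arm:
  fingers: [1,1,1,1,1,1,1,1,1,1]
  delta_pos:
    - [0,0,-0.95]
    - [0,0,-0.95]
    - [0,0,0]
    - [0,0,0]
    - [0,0,0]
    - [0,0,0]
    - [0,0,0]
    - [0,0,0]
    - [0,0,0]
    - [0,0,0]
  rot:
    - [0,0,0]
    - [0,0,0]
    - [0,0,0.796]
    - [0,0,0.796]
    - [0,0,0.796]
    - [0,0,0.796]
    - [0,0,0.796]
    - [0,0,0.796]
    - [0,0,0.796]
    - [0,0,0.796]

```text
clock: 1.4
position: [0.2244, 0.6098, 0.3001]
tool_rot: [-3.141, 0.001, 1.673]
contact_force: [-0.2, 0.8, 0.1]
grip_width: 0.0942
```

```bash
python3 -c "
from h import *
st();plan([.555,-.03,.30],96.1)"
```

```text
t 1.4 p [0.2244 0.6098 0.3001] rpy [-1.7998e+02  4.0000e-02  9.5850e+01] F [-0.2  0.8  0.1] w 0.0942 q [-1.45  0.57  0.33  1.39 -0.19  1.21 -1.  ]
rot 1 x [-0.002, 0.004, -0.025]
trans 19 x [-0.707, 0.274, 0.0]
 lateral only total [-13.426, 5.215, 0.0] z total 0.002
```

>>> move_arm:
  fingers: [1,1,1,1,1,1,1,1,1,1,1,1]
  delta_pos:
    - [-0.707,0.274,0]
    - [-0.707,0.274,0]
    - [-0.707,0.274,0]
    - [-0.707,0.274,0]
    - [-0.707,0.274,0]
    - [-0.707,0.274,0]
    - [-0.707,0.274,0]
    - [-0.707,0.274,0]
    - [-0.707,0.274,0]
    - [-0.707,0.274,0]
    - [-0.707,0.274,0]
    - [-0.707,0.274,0]
  rot:
    - [0,0,0]
    - [0,0,0]
    - [0,0,0]
    - [0,0,0]
    - [0,0,0]
    - [0,0,0]
    - [0,0,0]
    - [0,0,0]
    - [0,0,0]
    - [0,0,0]
    - [0,0,0]
    - [0,0,0]

```text
clock: 2.9
position: [0.4334, 0.2045, 0.3004]
tool_rot: [-3.141, -0.0, 1.678]
contact_force: [1.1, 0.3, 0.0]
grip_width: 0.094
```

>>> move_arm:
  fingers: [1,1,1,1,1,1,1,1]
  delta_pos:
    - [-0.707,0.274,0]
    - [-0.707,0.274,0]
    - [-0.707,0.274,0]
    - [-0.707,0.274,0]
    - [-0.707,0.274,0]
    - [-0.707,0.274,0]
    - [-0.707,0.274,0]
    - [0,0,0]
  rot:
    - [0,0,0]
    - [0,0,0]
    - [0,0,0]
    - [0,0,0]
    - [0,0,0]
    - [0,0,0]
    - [0,0,0]
    - [0,0,0]

```text
clock: 3.9
position: [0.5553, -0.0337, 0.3002]
tool_rot: [-3.141, 0.002, 1.672]
contact_force: [-0.6, 0.4, 0.4]
grip_width: 0.0936
```

```bash
python3 -c "
from h import *
st()
import pickle
c=imaging.camera_info('wrist'); im=imaging.snapshot('wrist'); pickle.dump((c,im),open('w1.pkl','wb'))
cv2.imwrite('pics/w1.png',cv2.resize(im,None,fx=1.5,fy=1.5,interpolation=cv2.INTER_CUBIC)[:,:,::-1])
plan([.555,-.03,.30],96.1)"
```

```text
t 3.9 p [ 0.5553 -0.0337  0.3002] rpy [-1.7999e+02  1.2000e-01  9.5810e+01] F [-0.6  0.4  0.4] w 0.0936 q [-0.33  0.43  0.51  1.66 -0.23  1.11  0.34]
rot 1 x [-0.005, 0.001, -0.014]
trans 1 x [0.025, 0.009, 0.001]
 lateral only total [0.025, 0.009, 0.0] z total 0.001
```

View pics/w1.png

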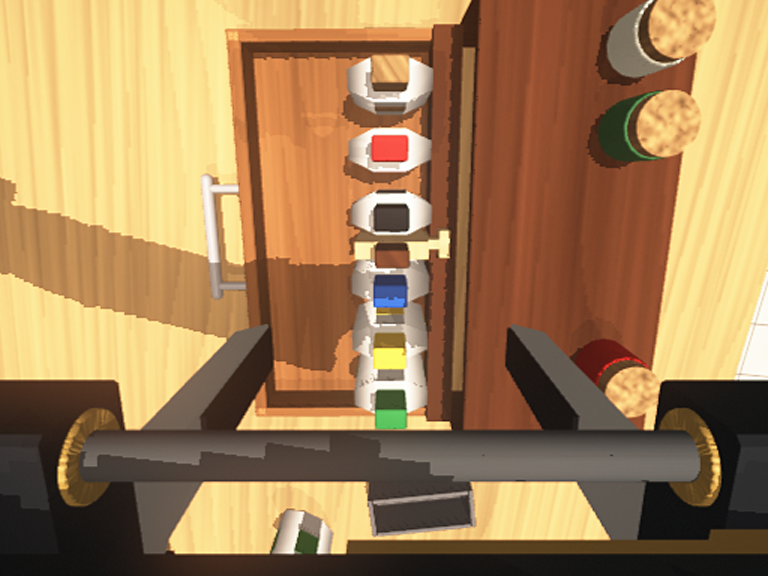

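```bash
python3 -c "
from h import *
import pickle
c,im=pickle.load(open('w1.pkl','rb'))
crop(im,220,25,320,165,4.2,'pics/w1a.png')
crop(im,220,145,320,290,4,'pics/w1b.png')
"
```

```text
(no output)
```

View pics/w1a.png

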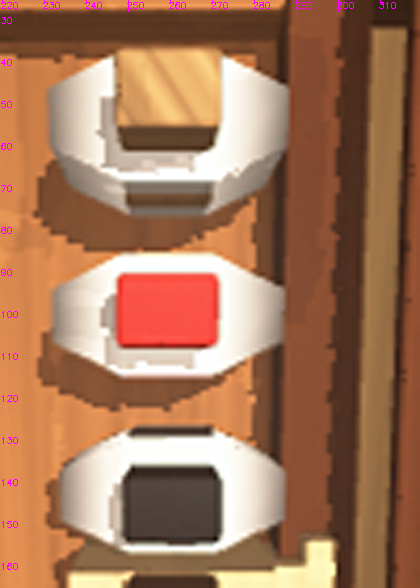

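View pics/w1b.png

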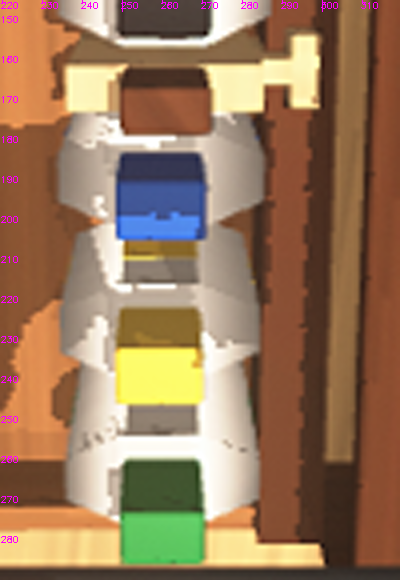

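```bash
cat > b.py <<'E'
from h import *
import pickle
c,im=pickle.load(open('w1.pkl','rb'))
def p(x,y,z,x0,y0,s): return ray(c,((x+.5)/s-.5+x0,(y+.5)/s-.5+y0),z)
A=(220,25,4.2);B=(220,145,4.0)
L=[("plain",169,87,A),("red",168,311,A),("black",172,507,A),("div",166,109,B),("blue",161,211,B),("yellow",160,375,B),("green",162,538,B)]
P={n:p(x,y,.138,*q)[:2] for n,x,y,q in L}
X=np.array(list(P.values())); f=np.polyfit(X[:,1],X[:,0],1); yaw=np.arctan(-f[0]); print("yaw",np.degrees(yaw))
for n in P: print(n,P[n].round(4))
# drawer inner edges at z=.05 (1.5x full picture)
q=lambda u,v,z: ray(c,(u/1.5-.17,v/1.5-.17),z)
print("front-left inner", q(243,42,.05).round(4),"left-beam",q(434,42,.06).round(4),"front-right inner",q(270,405,.05).round(4))
ex=np.array([np.cos(yaw),np.sin(yaw)]);ey=np.array([-ex[1],ex[0]])
O=P["div"]
for n in P: print(n,"drawer",((P[n]-O)@ex*1e3).round(1),((P[n]-O)@ey*1e3).round(1))
for n,w in [("FLi",q(243,42,.05)),("LB",q(434,42,.06)),("FRi",q(270,405,.05)),("beam y0",q(436,230,.06)),("front y0",q(251,230,.05))]: print(n,((w[:2]-O)@ex*1e3).round(1),((w[:2]-O)@ey*1e3).round(1))
E
python3 b.py
```

```text
yaw 5.866535071103805
plain [0.5418 0.0994]
red [0.5468 0.0484]
black [5.527e-01 4.000e-04]
div [ 0.5563 -0.0284]
blue [ 0.5579 -0.0574]
yellow [ 0.5626 -0.1065]
green [ 0.5685 -0.1585]
front-left inner [0.417  0.1237 0.05  ] left-beam [0.5739 0.1373 0.06  ] front-right inner [ 0.4527 -0.2052  0.05  ]
plain drawer -1.3 128.6
red drawer -1.6 77.3
black drawer -0.6 29.0
div drawer 0.0 0.0
blue drawer -1.4 -29.1
yellow drawer -1.7 -78.3
green drawer -1.1 -130.7
FLi -123.0 165.5
LB 34.4 163.1
FRi -121.1 -165.3
beam y0 39.6 10.7
front y0 -127.5 9.6
```

```bash
python3 -c "
from h import *
plan([.5558,-.0285,.107],95.95)"
```

```text
rot 1 x [-0.005, 0.001, 0.001]
trans 5 x [0.011, 0.006, 0.772]
 lateral only total [0.053, 0.028, 0.0] z total 3.861
```

>>> move_arm:
  fingers: [0.55,0.55,0.55,0.55,0.55,0.55,0.55,0.55,0.55]
  delta_pos:
    - [0.053,0.028,0]
    - [0,0,0]
    - [0,0,0]
    - [0,0,0.7]
    - [0,0,0.7]
    - [0,0,0.7]
    - [0,0,0.7]
    - [0,0,0.7]
    - [0,0,0]
  rot:
    - [0,0,0]
    - [0,0,0]
    - [0,0,0]
    - [0,0,0]
    - [0,0,0]
    - [0,0,0]
    - [0,0,0]
    - [0,0,0]
    - [0,0,0]

```text
clock: 5.08
position: [0.554, -0.0268, 0.1236]
tool_rot: [-3.137, -0.001, 1.678]
contact_force: [-0.1, -0.1, 0.1]
grip_width: 0.052
```

```bash
cat > snap.py <<'E'
import sys,pickle
from h import *
n=sys.argv[1]; cam=sys.argv[2] if len(sys.argv)>2 else "wrist"
st(); c=imaging.camera_info(cam); im=imaging.snapshot(cam); pickle.dump((c,im),open(n+'.pkl','wb'))
cv2.imwrite(f'pics/{n}.png',cv2.resize(im,None,fx=1.5,fy=1.5,interpolation=cv2.INTER_CUBIC)[:,:,::-1])
E
python3 snap.py w2
```

```text
t 5.08 p [ 0.554  -0.0268  0.1236] rpy [-1.7971e+02 -4.0000e-02  9.6130e+01] F [-0.1 -0.1  0.1] w 0.052 q [-0.26  0.64  0.4   1.87 -0.36  0.71  0.45]
```

View pics/w2.png

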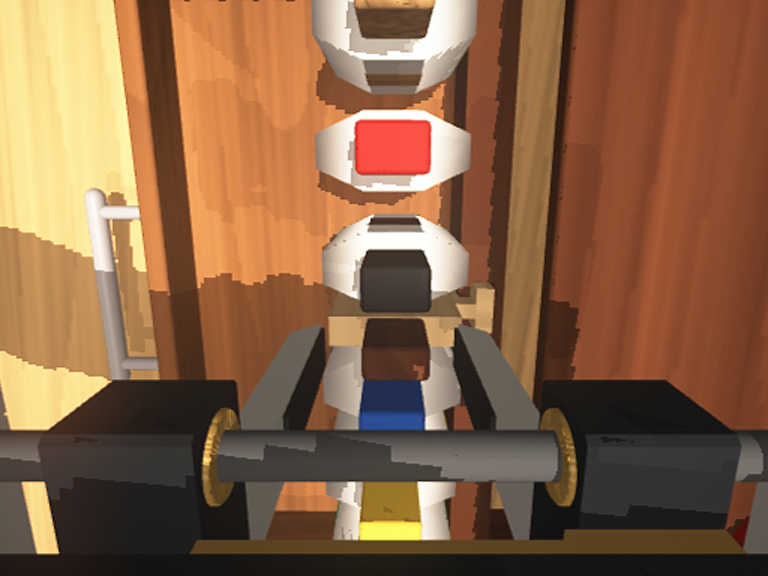

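>>> move_arm:
  fingers: [0.55,0.55,0.55,0,0,0,0,0,0,0]
  delta_pos:
    - [-0.03,0.035,0]
    - [0,0,0.32]
    - [0,0,0]
    - [0,0,0]
    - [0,0,0]
    - [0,0,0]
    - [0,0,0]
    - [0,0,0]
    - [0,0,0]
    - [0,0,0]
  rot:
    - [0,0,0]
    - [0,0,0]
    - [0,0,0]
    - [0,0,0]
    - [0,0,0]
    - [0,0,0]
    - [0,0,0]
    - [0,0,0]
    - [0,0,0]
    - [0,0,0]

```text
clock: 6.38
position: [0.558, -0.0287, 0.1097]
tool_rot: [3.141, -0.0, 1.677]
contact_force: [-1.6, -0.6, 3.1]
grip_width: 0.0258
```

>>> move_arm:
  fingers: [0,0,0,0,0,0,0,0,0,0]
  delta_pos:
    - [0,0,-0.1]
    - [0,0,-0.15]
    - [0,0,-0.15]
    - [0,0,-0.15]
    - [0,0,-0.15]
    - [0,0,-0.2]
    - [0,0,-0.2]
    - [0,0,-0.2]
    - [0,0,-0.2]
    - [0,0,0]
  rot:
    - [0,0,0]
    - [0,0,0]
    - [0,0,0]
    - [0,0,0]
    - [0,0,0]
    - [0,0,0]
    - [0,0,0]
    - [0,0,0]
    - [0,0,0]
    - [0,0,0]

```text
clock: 7.62
position: [0.5585, -0.0288, 0.1854]
tool_rot: [3.14, 0.0, 1.677]
contact_force: [-0.4, 0.0, -0.9]
grip_width: 0.0258
```

```bash
python3 snap.py w3
```

```text
t 7.62 p [ 0.5585 -0.0288  0.1854] rpy [1.799e+02 1.000e-02 9.611e+01] F [-0.4  0.  -0.9] w 0.0258 q [-0.29  0.56  0.45  1.81 -0.31  0.84  0.41]
```

View pics/w3.png

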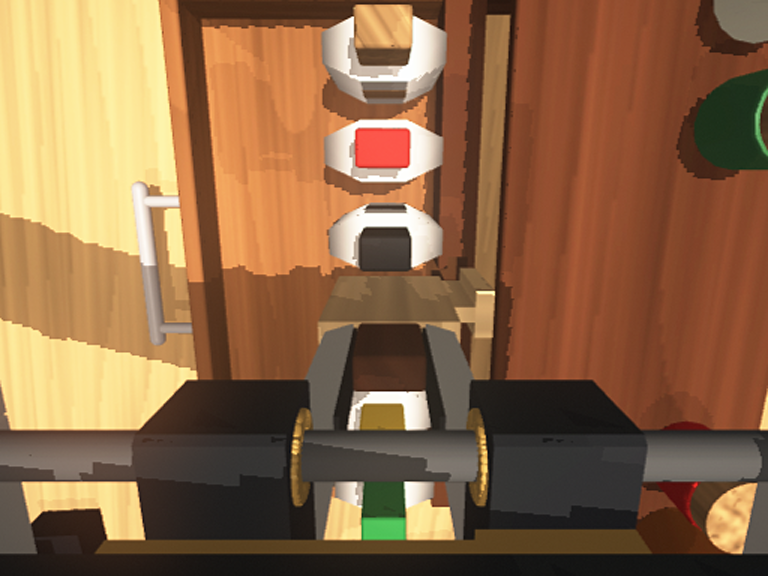

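```bash
python3 -c "
from h import *
plan([.605,-.385,.30],96.0)"
```

```text
rot 1 x [0.004, 0.0, 0.011]
trans 10 x [-0.719, 0.019, -0.23]
 lateral only total [-7.186, 0.189, 0.0] z total -2.304
```

>>> move_arm:
  fingers: [0,0,0,0,0,0,0,0,0,0,0,0]
  delta_pos:
    - [0,0,-0.77]
    - [0,0,-0.77]
    - [0,0,-0.77]
    - [-0.8,0.021,0]
    - [-0.8,0.021,0]
    - [-0.8,0.021,0]
    - [-0.8,0.021,0]
    - [-0.8,0.021,0]
    - [-0.8,0.021,0]
    - [-0.8,0.021,0]
    - [-0.8,0.021,0]
    - [-0.8,0.021,0]
  rot:
    - [0,0,0]
    - [0,0,0]
    - [0,0,0]
    - [0,0,0]
    - [0,0,0]
    - [0,0,0]
    - [0,0,0]
    - [0,0,0]
    - [0,0,0]
    - [0,0,0]
    - [0,0,0]
    - [0,0,0]

```text
clock: 9.18
position: [0.6054, -0.3866, 0.299]
tool_rot: [-3.141, -0.001, 1.677]
contact_force: [0.6, 0.3, -1.2]
grip_width: 0.0259
```

>>> move_arm:
  fingers: [0,0]
  delta_pos:
    - [0,0,0]
    - [0,0,0]
  rot:
    - [0,0,0]
    - [0,0,0]

```text
clock: 9.43
position: [0.6055, -0.3846, 0.299]
tool_rot: [-3.141, -0.002, 1.678]
contact_force: [-0.4, 0.6, -1.1]
grip_width: 0.0257
```

```bash
python3 snap.py w4
```

```text
t 9.43 p [ 0.6055 -0.3846  0.299 ] rpy [-1.7996e+02 -1.2000e-01  9.6120e+01] F [-0.4  0.6 -1.1] w 0.0257 q [ 0.3   0.71  0.49  1.17 -0.32  1.34  0.86]
```

View pics/w4.png

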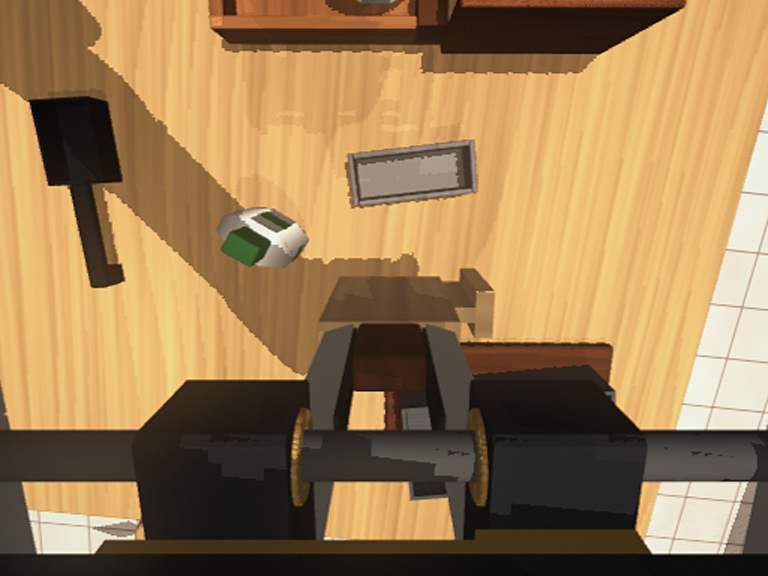

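Run:
```python
import pickle
from h import *
c,im=pickle.load(open('w4.pkl','rb'))
crop(im,225,85,325,145,7,'pics/w4a.png'); crop(im,140,130,210,185,8,'pics/w4b.png')
```

```text
(no output)
```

View pics/w4a.png

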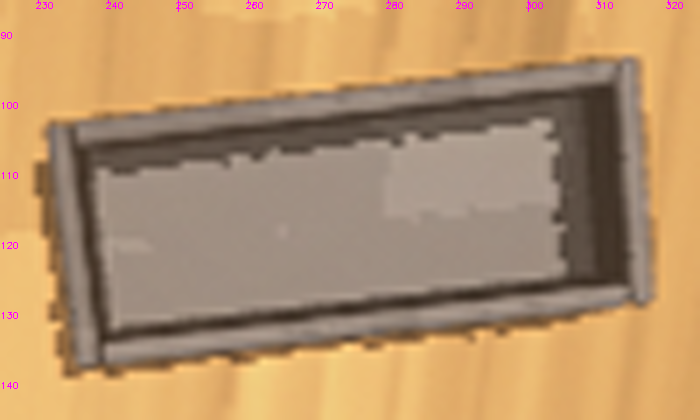

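View pics/w4b.png

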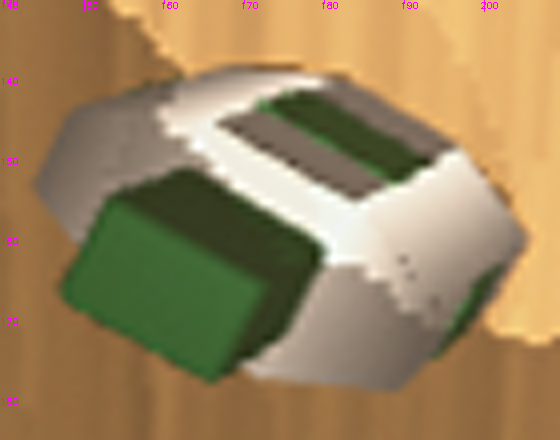

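```bash
cat >> h.py <<'E'
def rect(c,pts,z,x0,y0,s):
    "corners in crop coords -> centre, long-axis angle deg, sides"
    w=np.array([ray(c,((x+.5)/s-.5+x0,(y+.5)/s-.5+y0),z)[:2] for x,y in pts])
    e1=(w[1]-w[0]+w[2]-w[3])/2; e2=(w[3]-w[0]+w[2]-w[1])/2
    l,sh=(e1,e2) if np.linalg.norm(e1)>np.linalg.norm(e2) else (e2,e1)
    a=np.degrees(np.arctan2(l[1],l[0])); b=np.degrees(np.arctan2(sh[1],sh[0]))
    print("centre",w.mean(0).round(4),"long ang",round((a+90)%180-90,1),"short ang+90",round((b+180)%180-90,1),"L",np.linalg.norm(l).round(4),np.linalg.norm(sh).round(4))
    return w
E
python3 - <<'E'
import pickle
from h import *
c,im=pickle.load(open('w4.pkl','rb'))
rect(c,[(50,122),(635,60),(652,303),(77,368)],.05,225,85,7)
rect(c,[(118,193),(268,283),(211,383),(60,292)],.126,140,130,8)
E
```

```text
centre [ 0.6185 -0.317 ] long ang 12.2 short ang+90 12.1 L 0.11 0.0451
centre [ 0.4924 -0.3857] long ang -26.3 short ang+90 -26.8 L 0.024 0.0169
```

Run:
```python
import cv2,pickle
from h import *
im=cv2.imread("pics/top0.png")[:,:,::-1]; crop(im,350,130,420,215,7,"pics/t3.png")
```

```text
(no output)
```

View pics/t3.png

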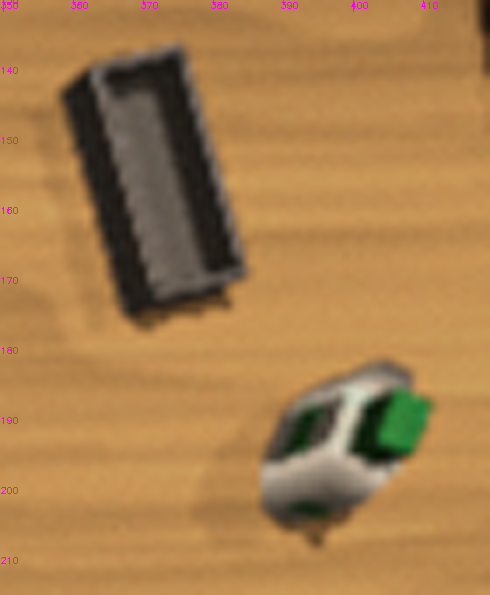

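Run:
```python
from h import *
c=imaging.camera_info("top")
rect(c,[(92,67),(183,46),(245,273),(155,295)],.05,350,130,7)
rect(c,[(398,390),(433,407),(413,454),(377,438)],.126,350,130,7)
```

```text
centre [ 0.6194 -0.3166] long ang 12.0 short ang+90 12.3 L 0.1078 0.0429
centre [ 0.4925 -0.3861] long ang -26.8 short ang+90 -26.6 L 0.0224 0.0164
```

```bash
python3 -c "
from h import *
plan([.6087,-.3192,.180],102.1)"
```

```text
rot 1 x [-0.001, -0.011, -0.592]
trans 4 x [0.314, 0.082, 0.597]
 lateral only total [1.254, 0.327, 0.0] z total 2.388
```

>>> move_arm:
  fingers: [0,0,0,0,0,0,0,0,0]
  delta_pos:
    - [0,0,0]
    - [0,0,0]
    - [0.627,0.163,0]
    - [0.627,0.163,0]
    - [0,0,0.6]
    - [0,0,0.6]
    - [0,0,0.6]
    - [0,0,0.588]
    - [0,0,0]
  rot:
    - [0,0,-0.592]
    - [0,0,0]
    - [0,0,0]
    - [0,0,0]
    - [0,0,0]
    - [0,0,0]
    - [0,0,0]
    - [0,0,0]
    - [0,0,0]

```text
clock: 10.6
position: [0.6072, -0.3188, 0.1784]
tool_rot: [-3.138, -0.004, 1.78]
contact_force: [-0.2, -0.4, 0.0]
grip_width: 0.0257
```

```bash
python3 snap.py w5; python3 -c "
from h import *
plan([.6087,-.3192,.1045],102.1)
s=imaging.snapshot('scene'); crop(s,60,120,200,240,5,'pics/s5.png')"
```

```text
t 10.6 p [ 0.6072 -0.3188  0.1784] rpy [-179.8    -0.21  102.  ] F [-0.2 -0.4  0. ] w 0.0257 q [ 0.21  0.75  0.43  1.44 -0.34  1.04  0.92]
rot 1 x [-0.005, -0.007, -0.009]
trans 2 x [0.006, 0.005, 0.758]
 lateral only total [0.012, 0.01, 0.0] z total 1.517
```

View pics/w5.png

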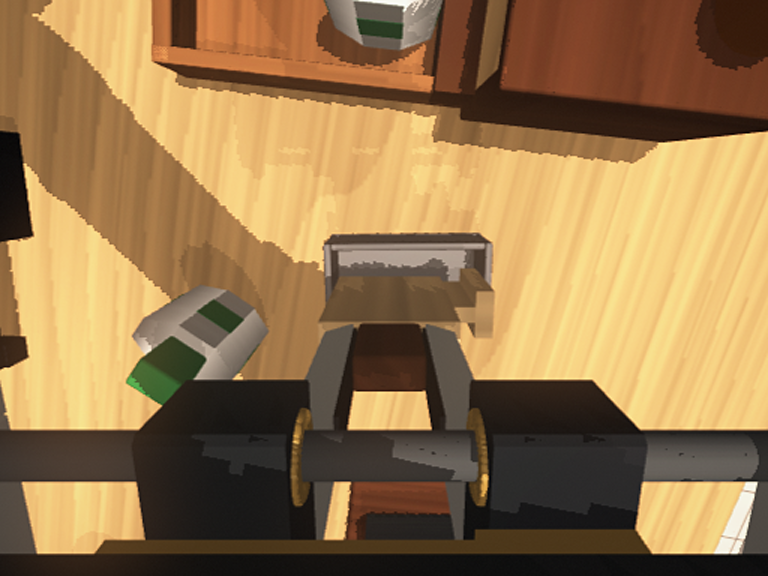

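View pics/s5.png

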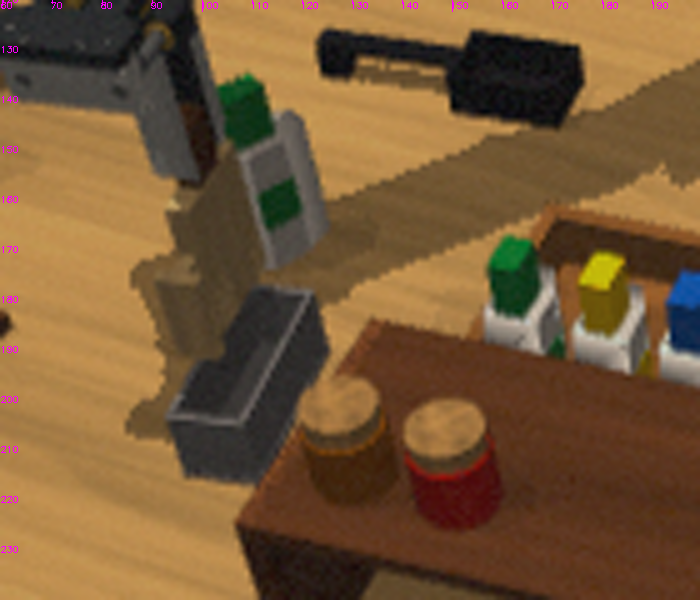

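>>> move_arm:
  fingers: [0,0,0,0,0]
  delta_pos:
    - [0.012,0.015,0.25]
    - [0,0,0.25]
    - [0,0,0.25]
    - [0,0,0.25]
    - [0,0,0]
  rot:
    - [0,0,0]
    - [0,0,0]
    - [0,0,0]
    - [0,0,0]
    - [0,0,0]

```text
clock: 11.32
position: [0.6081, -0.3197, 0.1289]
tool_rot: [-3.139, -0.002, 1.781]
contact_force: [0.6, 0.2, -0.7]
grip_width: 0.0261
```

```bash
python3 snap.py w6; python3 -c "
from h import *
plan([.6087,-.3192,.1045],102.1)
s=imaging.snapshot('scene'); crop(s,60,120,200,240,5,'pics/s6.png')"
```

```text
t 11.32 p [ 0.6081 -0.3197  0.1289] rpy [-1.7988e+02 -1.0000e-01  1.0202e+02] F [ 0.6  0.2 -0.7] w 0.0261 q [ 0.22  0.8   0.41  1.48 -0.36  0.94  0.94]
rot 1 x [-0.006, -0.004, -0.008]
trans 1 x [0.017, 0.005, 0.507]
 lateral only total [0.017, 0.005, 0.0] z total 0.507
```

View pics/w6.png

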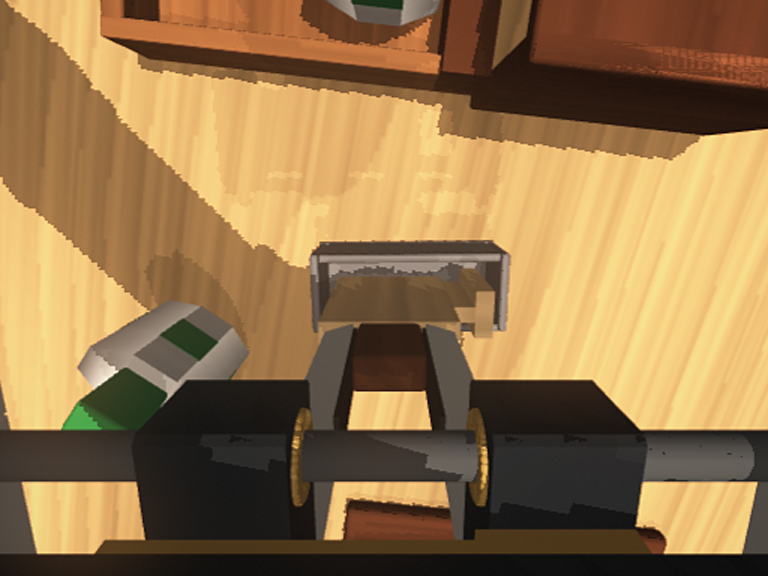

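View pics/s6.png

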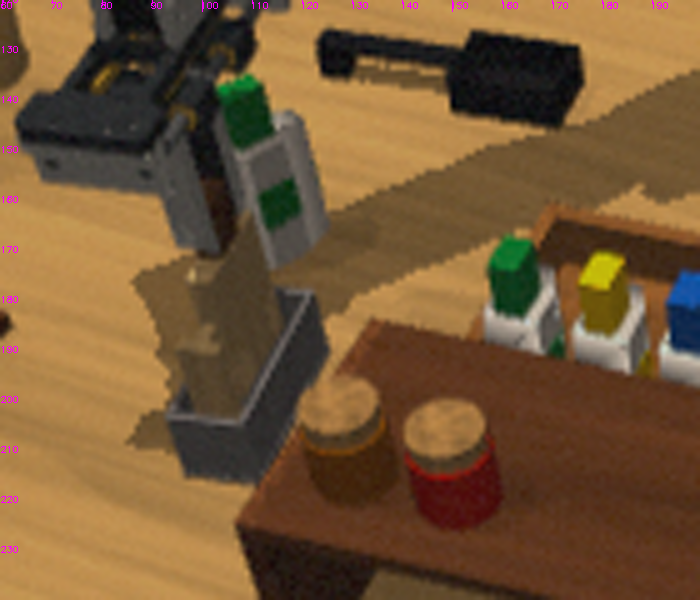

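Divider is going into the caddy. Lower the rest and release.

>>> move_arm:
  fingers: [0,0,0,0,0.4,0.4,0.4,0.4]
  delta_pos:
    - [0.01,0.005,0.2]
    - [0,0,0.2]
    - [0,0,0.1]
    - [0,0,0]
    - [0,0,0]
    - [0,0,0]
    - [0,0,0]
    - [0,0,0]
  rot:
    - [0,0,0]
    - [0,0,0]
    - [0,0,0]
    - [0,0,0]
    - [0,0,0]
    - [0,0,0]
    - [0,0,0]
    - [0,0,0]

```text
clock: 12.42
position: [0.6093, -0.3197, 0.1058]
tool_rot: [3.141, 0.0, 1.781]
contact_force: [0.4, -0.1, 0.8]
grip_width: 0.0378
```

```bash
python3 -c "
from h import *
plan([.4924,-.3858,.24],63.5)
"
```

```text
rot 5 x [0.0, 0.0, 0.77]
trans 5 x [-0.445, -0.3, -0.537]
 lateral only total [-2.226, -1.502, 0.0] z total -2.684
```

>>> move_arm:
  fingers: [0.5,0.5,0.5,0.5,0.5,0.5,0.5,0.5,0.5,0.5]
  delta_pos:
    - [0,0,-0.4]
    - [0,0,-0.7]
    - [0,0,-0.8]
    - [0,0,-0.8]
    - [0,0,0]
    - [0,0,0]
    - [0,0,0]
    - [0,0,0]
    - [0,0,0]
    - [0,0,0]
  rot:
    - [0,0,0]
    - [0,0,0]
    - [0,0,0]
    - [0,0,0]
    - [0,0,0.77]
    - [0,0,0.77]
    - [0,0,0.77]
    - [0,0,0.77]
    - [0,0,0.77]
    - [0,0,0]

```text
clock: 13.68
position: [0.6094, -0.3197, 0.2419]
tool_rot: [3.14, 0.0, 1.11]
contact_force: [-0.0, -0.0, 1.4]
grip_width: 0.0471
```

```bash
python3 snap.py w7; python3 -c "
from h import *
plan([.4924,-.3858,.24],63.5)
s=imaging.snapshot('scene'); crop(s,60,120,200,240,5,'pics/s7.png')
"
```

```text
t 13.68 p [ 0.6094 -0.3197  0.2419] rpy [1.7993e+02 2.0000e-02 6.3610e+01] F [-0.  -0.   1.4] w 0.0471 q [ 0.12  0.73  0.63  1.36 -0.44  1.19  0.33]
rot 1 x [0.006, 0.001, 0.018]
trans 4 x [-0.557, -0.376, 0.008]
 lateral only total [-2.227, -1.503, 0.0] z total 0.032
```

View pics/s7.png

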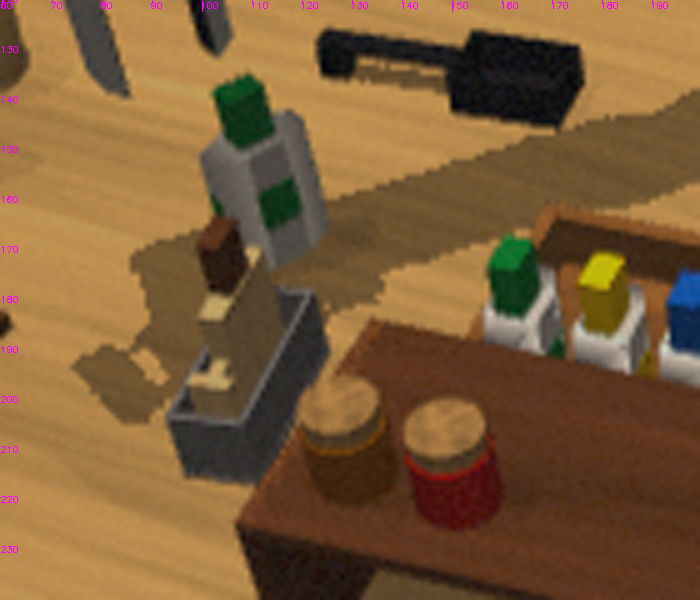

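View pics/w7.png

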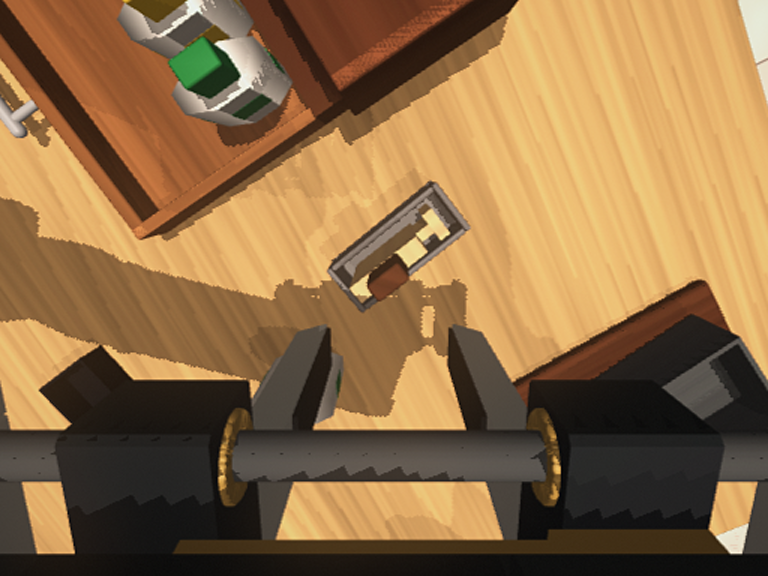

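```bash
python3 -c "
from h import *
plan([.5687,-.1588,.15],95.95)
"
```

```text
rot 4 x [0.001, 0.0, -0.807]
trans 5 x [0.657, -0.095, 0.366]
 lateral only total [3.284, -0.475, 0.0] z total 1.829
```

>>> move_arm:
  fingers: [0.5,0.5,0.5,0.5,0.5,0.5,0.5,0.5,0.5,0.5,0.5,0.5]
  delta_pos:
    - [0,0,0]
    - [0,0,0]
    - [0,0,0]
    - [0,0,0]
    - [0,0,0]
    - [0.657,-0.095,0]
    - [0.657,-0.095,0]
    - [0.657,-0.095,0]
    - [0.657,-0.095,0]
    - [0.657,-0.095,0]
    - [0,0,0.6]
    - [0,0,0.6]
  rot:
    - [0,0,-0.807]
    - [0,0,-0.807]
    - [0,0,-0.807]
    - [0,0,-0.807]
    - [0,0,0]
    - [0,0,0]
    - [0,0,0]
    - [0,0,0]
    - [0,0,0]
    - [0,0,0]
    - [0,0,0]
    - [0,0,0]

```text
clock: 15.28
position: [0.5695, -0.158, 0.1807]
tool_rot: [3.14, 0.0, 1.671]
contact_force: [-0.1, -0.9, -0.1]
grip_width: 0.0469
```

```bash
python3 snap.py w8; python3 -c "
from h import *
plan([.5687,-.1588,.107],95.95)
"
```

```text
t 15.28 p [ 0.5695 -0.158   0.1807] rpy [1.799e+02 2.000e-02 9.576e+01] F [-0.1 -0.9 -0.1] w 0.0469 q [-0.07  0.61  0.47  1.73 -0.35  0.88  0.65]
rot 1 x [-0.03, -0.011, -0.021]
trans 2 x [-0.017, 0.018, 0.696]
 lateral only total [-0.034, 0.036, 0.0] z total 1.391
```

View pics/w8.png

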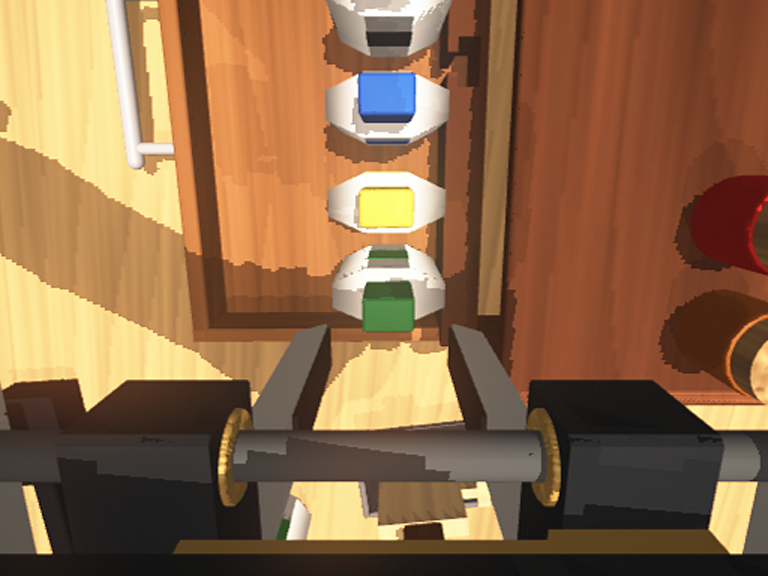

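>>> move_arm:
  fingers: [0.5,0.5,0.5,0.5,0,0,0,0,0]
  delta_pos:
    - [-0.02,0,0.5]
    - [0,0,0.5]
    - [0,0,0.45]
    - [0,0,0]
    - [0,0,0]
    - [0,0,0]
    - [0,0,0]
    - [0,0,0]
    - [0,0,0]
  rot:
    - [0,0,0]
    - [0,0,0]
    - [0,0,0]
    - [0,0,0]
    - [0,0,0]
    - [0,0,0]
    - [0,0,0]
    - [0,0,0]
    - [0,0,0]

```text
clock: 16.45
position: [0.5696, -0.1599, 0.1091]
tool_rot: [3.14, 0.0, 1.672]
contact_force: [-0.7, -0.3, 6.7]
grip_width: 0.0258
```

```bash
cat >> h.py <<'E'
O=np.array([.5555,-.0285]); YAW=5.95
ex=np.array([np.cos(np.radians(YAW)),np.sin(np.radians(YAW))]); ey=np.array([-ex[1],ex[0]])
def w2d(p): d=np.array(p)[:2]-O; return np.array([d@ex,d@ey])*1e3
def d2w(x,y): return O+(x*ex+y*ey)/1e3
E
python3 -c "
from h import *
s=monitor.read_state(); print(w2d(s['position'])); st(); plan([*d2w(-0.5,-147),.107],95.95)
"
```

```text
[   0.45124129 -132.15094884]
t 16.45 p [ 0.5696 -0.1599  0.1091] rpy [1.7991e+02 2.0000e-02 9.5790e+01] F [-0.7 -0.3  6.7] w 0.0258 q [-0.03  0.7   0.42  1.79 -0.4   0.74  0.7 ]
rot 1 x [0.009, 0.002, -0.016]
trans 1 x [-0.297, -0.019, 0.041]
 lateral only total [-0.297, -0.019, 0.0] z total 0.041
```

>>> move_arm:
  fingers: [0,0,0,0,0,0,0.5,0.5,0.5,0.5,0.5,0.5]
  delta_pos:
    - [-0.07,0,-0.01]
    - [-0.07,0,0]
    - [-0.07,0,0]
    - [-0.07,0,0]
    - [-0.01,0,0]
    - [0,0,0]
    - [0,0,0]
    - [0,0,0]
    - [0,0,0]
    - [0,0,-0.5]
    - [0,0,-0.7]
    - [0,0,-0.7]
  rot:
    - [0,0,0]
    - [0,0,0]
    - [0,0,0]
    - [0,0,0]
    - [0,0,0]
    - [0,0,0]
    - [0,0,0]
    - [0,0,0]
    - [0,0,0]
    - [0,0,0]
    - [0,0,0]
    - [0,0,0]

```text
clock: 17.95
position: [0.5701, -0.1741, 0.2042]
tool_rot: [-3.141, 0.0, 1.672]
contact_force: [0.2, -0.3, -0.4]
grip_width: 0.047
```

```bash
python3 -c "
from h import *
st(); print(d2w(-.5,29),d2w(-.5,128.6)); plan([*d2w(-0.5,29),.21],95.95)
"
```

```text
t 17.95 p [ 0.5701 -0.1741  0.2042] rpy [-179.95    0.     95.79] F [ 0.2 -0.3 -0.4] w 0.047 q [-0.05  0.59  0.49  1.68 -0.33  0.95  0.66]
[5.51996538e-01 2.91939044e-04] [0.54167195 0.09935537]
rot 1 x [-0.005, -0.0, -0.016]
trans 5 x [0.701, 0.0, -0.023]
 lateral only total [3.507, 0.001, 0.0] z total -0.115
```

>>> move_arm:
  fingers: [0.5,0.5,0.5,0.5,0.5,0.5,0.5,0.5]
  delta_pos:
    - [0.701,0,0]
    - [0.701,0,0]
    - [0.701,0,0]
    - [0.701,0,0]
    - [0.701,0,0]
    - [0,0,0.6]
    - [0,0,0.3]
    - [0,0,0]
  rot:
    - [0,0,0]
    - [0,0,0]
    - [0,0,0]
    - [0,0,0]
    - [0,0,0]
    - [0,0,0]
    - [0,0,0]
    - [0,0,0]

```text
clock: 18.95
position: [0.5519, -0.0004, 0.1576]
tool_rot: [-3.139, 0.0, 1.671]
contact_force: [0.1, 0.1, 0.2]
grip_width: 0.0466
```

```bash
python3 snap.py w9; python3 -c "
from h import *
plan([*d2w(0,29),.109],95.95)
"
```

```text
t 18.95 p [ 5.519e-01 -4.000e-04  1.576e-01] rpy [-1.7986e+02  2.0000e-02  9.5740e+01] F [0.1 0.1 0.2] w 0.0466 q [-0.35  0.59  0.47  1.85 -0.36  0.79  0.41]
rot 1 x [-0.004, 0.003, -0.022]
trans 2 x [0.01, -0.001, 0.495]
 lateral only total [0.02, -0.002, 0.0] z total 0.989
```

View pics/w9.png

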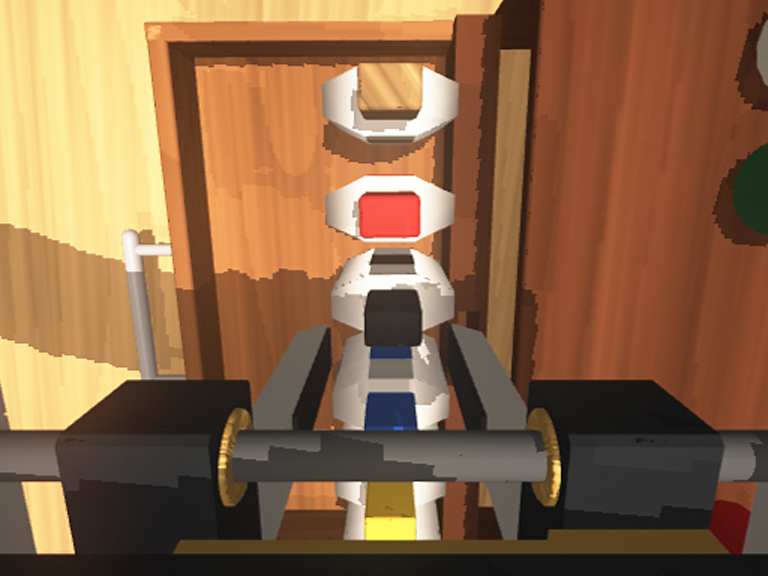

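>>> move_arm:
  fingers: [0.5,0.5,0.5,0,0,0,0,0]
  delta_pos:
    - [0.02,0.02,0.5]
    - [0,0,0.47]
    - [0,0,0]
    - [0,0,0]
    - [0,0,0]
    - [0,0,0]
    - [0,0,0]
    - [0,0,0]
  rot:
    - [0,0,0]
    - [0,0,0]
    - [0,0,0]
    - [0,0,0]
    - [0,0,0]
    - [0,0,0]
    - [0,0,0]
    - [0,0,0]

```text
clock: 20.0
position: [0.5542, 0.0013, 0.111]
tool_rot: [3.14, -0.0, 1.672]
contact_force: [-0.4, 0.1, 5.8]
grip_width: 0.0258
```

```bash
python3 -c "
from h import *
s=monitor.read_state(); print(w2d(s['position'])); st(); plan([*d2w(0,38),.109],95.95)
"
```

```text
[ 1.83845392 29.79147486]
t 20.0 p [0.5542 0.0013 0.111 ] rpy [179.91  -0.    95.8 ] F [-0.4  0.1  5.8] w 0.0258 q [-0.33  0.66  0.42  1.89 -0.41  0.68  0.45]
rot 1 x [0.009, -0.0, -0.015]
trans 1 x [0.164, -0.037, 0.04]
 lateral only total [0.164, -0.037, 0.0] z total 0.04
```

>>> move_arm:
  fingers: [0,0,0,0,0.5,0.5,0.5,0.5,0.5,0.5]
  delta_pos:
    - [0.05,-0.03,-0.01]
    - [0.06,0,0]
    - [0.06,0,0]
    - [0,0,0]
    - [0,0,0]
    - [0,0,0]
    - [0,0,0]
    - [0,0,-0.5]
    - [0,0,-0.7]
    - [0,0,-0.7]
  rot:
    - [0,0,0]
    - [0,0,0]
    - [0,0,0]
    - [0,0,0]
    - [0,0,0]
    - [0,0,0]
    - [0,0,0]
    - [0,0,0]
    - [0,0,0]
    - [0,0,0]

```text
clock: 21.25
position: [0.5509, 0.0098, 0.2062]
tool_rot: [-3.141, -0.0, 1.672]
contact_force: [0.2, -0.0, -0.7]
grip_width: 0.0468
```

```bash
python3 -c "
from h import *
st(); plan([*d2w(-0.5,128.6),.15],95.95)
"
```

```text
t 21.25 p [0.5509 0.0098 0.2062] rpy [-179.94   -0.     95.8 ] F [ 0.2 -0.  -0.7] w 0.0468 q [-0.4   0.53  0.51  1.8  -0.32  0.89  0.36]
rot 1 x [-0.006, -0.0, -0.015]
trans 3 x [0.6, 0.001, 0.375]
 lateral only total [1.801, 0.003, 0.0] z total 1.125
```

>>> move_arm:
  fingers: [0.5,0.5,0.5,0.5,0.5,0.5,0,0,0,0,0]
  delta_pos:
    - [0.6,0,0]
    - [0.6,0,0]
    - [0.6,0,0]
    - [0,0,0.8]
    - [0,0,0.7]
    - [0,0,0.42]
    - [0,0,0]
    - [0,0,0]
    - [0,0,0]
    - [0,0,0]
    - [0,0,0]
  rot:
    - [0,0,0]
    - [0,0,0]
    - [0,0,0]
    - [0,0,0]
    - [0,0,0]
    - [0,0,0]
    - [0,0,0]
    - [0,0,0]
    - [0,0,0]
    - [0,0,0]
    - [0,0,0]

```text
clock: 22.62
position: [0.5427, 0.0993, 0.1105]
tool_rot: [3.14, -0.0, 1.672]
contact_force: [-0.5, -0.1, 6.2]
grip_width: 0.0257
```

```bash
python3 -c "
from h import *
s=monitor.read_state(); print(w2d(s['position'])); st(); plan([*d2w(0,147),.109],95.95)
"
```

```text
[  0.56835691 128.48087323]
t 22.62 p [0.5427 0.0993 0.1105] rpy [ 1.7991e+02 -2.0000e-02  9.5810e+01] F [-0.5 -0.1  6.2] w 0.0257 q [-0.51  0.66  0.43  1.9  -0.42  0.68  0.28]
rot 1 x [0.009, -0.002, -0.014]
trans 1 x [0.37, -0.011, 0.029]
 lateral only total [0.37, -0.011, 0.0] z total 0.029
```

>>> move_arm:
  fingers: [0,0,0,0,0,0,0.5,0.5,0.5,0.5,0.5,0.5]
  delta_pos:
    - [0.07,-0.01,-0.01]
    - [0.08,0,0]
    - [0.08,0,0]
    - [0.08,0,0]
    - [0.05,0,0]
    - [0,0,0]
    - [0,0,0]
    - [0,0,0]
    - [0,0,0]
    - [0,0,-0.5]
    - [0,0,-0.8]
    - [0,0,-0.8]
  rot:
    - [0,0,0]
    - [0,0,0]
    - [0,0,0]
    - [0,0,0]
    - [0,0,0]
    - [0,0,0]
    - [0,0,0]
    - [0,0,0]
    - [0,0,0]
    - [0,0,0]
    - [0,0,0]
    - [0,0,0]

```text
clock: 24.12
position: [0.5394, 0.1171, 0.2159]
tool_rot: [-3.14, 0.0, 1.672]
contact_force: [-0.7, 0.8, -0.5]
grip_width: 0.0469
```

Run:
```python
from h import *
st()
s=imaging.snapshot('top'); crop(s,140,130,420,240,2.8,'pics/t9.png')
crop(s,165,135,205,235,6,'pics/t9b.png')
```

```text
t 24.12 p [0.5394 0.1171 0.2159] rpy [-1.7994e+02  1.0000e-02  9.5800e+01] F [-0.7  0.8 -0.5] w 0.0469 q [-0.61  0.52  0.53  1.79 -0.32  0.92  0.16]
```

View pics/t9.png

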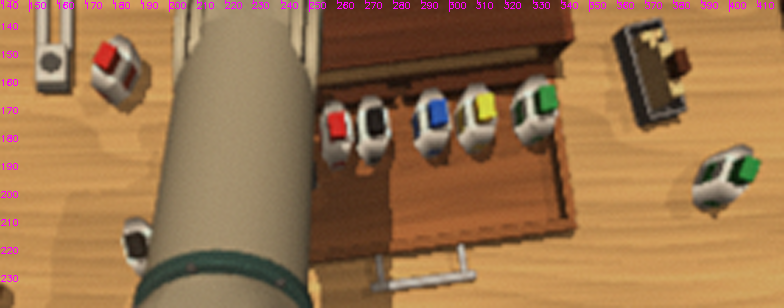

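View pics/t9b.png

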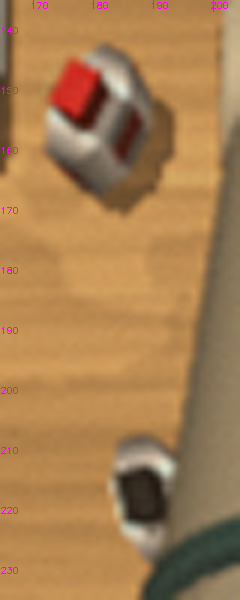

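```bash
python3 -c "
from h import *
plan([.62,.24,.29],95.95)
"
```

```text
rot 1 x [0.043, -0.008, -0.018]
trans 5 x [0.457, 0.358, -0.276]
 lateral only total [2.283, 1.792, 0.0] z total -1.382
```

>>> move_arm:
  fingers: [0.5,0.5,0.5,0.5,0.5,0.5,0.5]
  delta_pos:
    - [0,0,-0.7]
    - [0,0,-0.7]
    - [0.57,0.448,0]
    - [0.57,0.448,0]
    - [0.57,0.448,0]
    - [0.57,0.448,0]
    - [0,0,0]
  rot:
    - [0,0,0]
    - [0,0,0]
    - [0,0,0]
    - [0,0,0]
    - [0,0,0]
    - [0,0,0]
    - [0,0,0]

```text
clock: 25.05
position: [0.6175, 0.2428, 0.2835]
tool_rot: [-3.14, -0.001, 1.676]
contact_force: [0.6, -0.2, -0.4]
grip_width: 0.0468
```

```bash
python3 snap.py w10
```

```text
t 25.05 p [0.6175 0.2428 0.2835] rpy [-1.7993e+02 -4.0000e-02  9.6050e+01] F [ 0.6 -0.2 -0.4] w 0.0468 q [-0.71  0.63  0.53  1.38 -0.33  1.22 -0.04]
```

View pics/w10.png

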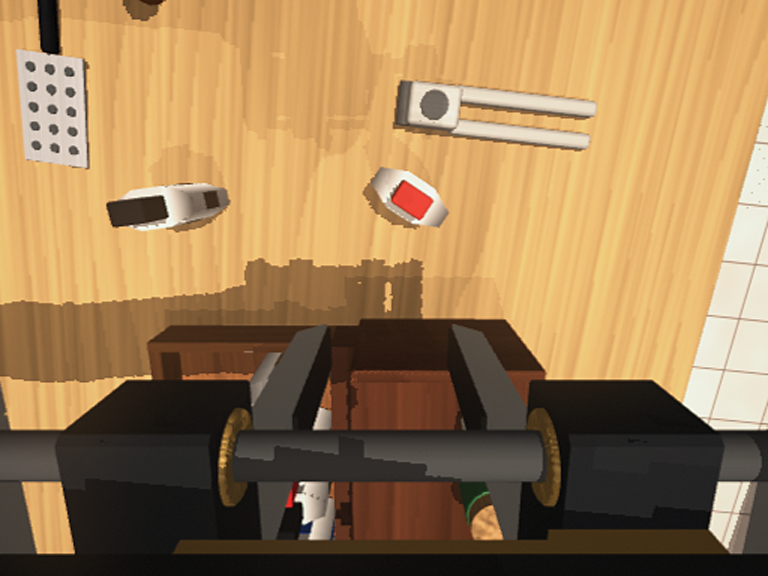

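Both new red (412,200) and new black (137,209) are visible. Measure.

Run:
```python
import pickle
from h import *
c,im=pickle.load(open('w10.pkl','rb'))
crop(im,240,105,305,160,9,'pics/w10a.png'); crop(im,65,110,160,160,7,'pics/w10b.png')
```

```text
(no output)
```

View pics/w10a.png

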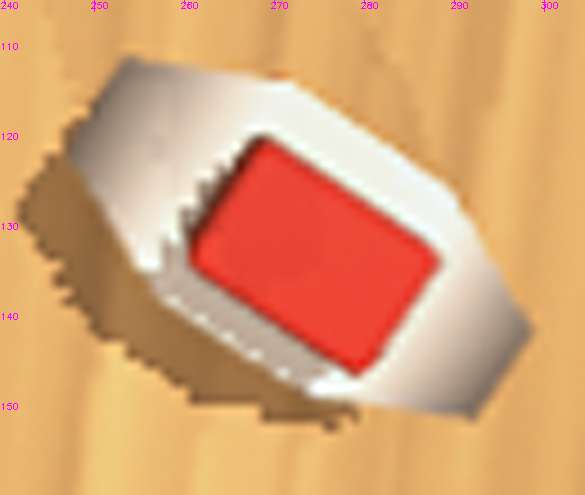

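View pics/w10b.png

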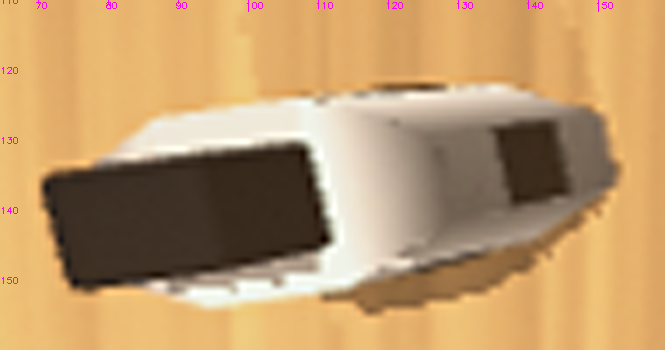

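Run:
```python
import pickle
from h import *
c,im=pickle.load(open('w10.pkl','rb'))
rect(c,[(263,135),(442,260),(362,376),(189,268)],.126,240,105,9)
rect(c,[(42,178),(202,152),(220,262),(74,290)],.126,65,110,7)
ct=imaging.camera_info("top")
print(ray(ct,((88+.5)/6-.5+165,(90+.5)/6-.5+135),.126), ray(ct,((142+.5)/6-.5+165,(497+.5)/6-.5+135),.126))
plan([.6285,.2885,.15],60)
```

```text
centre [0.6277 0.2916] long ang -26.8 short ang+90 -25.6 L 0.0247 0.0169
centre [0.4277 0.2623] long ang 15.8 short ang+90 11.4 L 0.024 0.0167
[0.62636328 0.28432188 0.126     ] [0.42585334 0.25874361 0.126     ]
rot 4 x [-0.002, 0.002, 0.898]
trans 4 x [0.237, -0.071, 0.669]
 lateral only total [0.95, -0.285, 0.0] z total 2.677
```

```bash
python3 -c "
from h import *
plan([.6273,.2897,.16],63.7)
"
```

```text
rot 4 x [-0.002, 0.002, 0.805]
trans 4 x [0.244, -0.064, 0.619]
 lateral only total [0.977, -0.255, 0.0] z total 2.477
```

>>> move_arm:
  fingers: [0.5,0.5,0.5,0.5,0.5,0.5,0.5,0.5,0.5,0.5,0.5]
  delta_pos:
    - [0,0,0]
    - [0,0,0]
    - [0,0,0]
    - [0,0,0]
    - [0.489,-0.127,0]
    - [0.489,-0.127,0]
    - [0,0,0.6]
    - [0,0,0.6]
    - [0,0,0.6]
    - [0,0,0.6]
    - [0,0,0]
  rot:
    - [0,0,0.805]
    - [0,0,0.805]
    - [0,0,0.805]
    - [0,0,0.805]
    - [0,0,0]
    - [0,0,0]
    - [0,0,0]
    - [0,0,0]
    - [0,0,0]
    - [0,0,0]
    - [0,0,0]

```text
clock: 26.48
position: [0.6258, 0.2871, 0.1631]
tool_rot: [-3.138, 0.004, 1.108]
contact_force: [-0.2, 0.4, -0.5]
grip_width: 0.0468
```

```bash
python3 snap.py w11;python3 -c "
from h import *
plan([.6273,.2897,.097],63.7)
"
```

```text
t 26.48 p [0.6258 0.2871 0.1631] rpy [-179.81    0.24   63.5 ] F [-0.2  0.4 -0.5] w 0.0468 q [-0.79  0.81  0.62  1.44 -0.51  1.06 -0.53]
rot 1 x [-0.005, 0.01, -0.018]
trans 2 x [0.019, -0.009, 0.679]
 lateral only total [0.037, -0.018, 0.0] z total 1.359
```

View pics/w11.png

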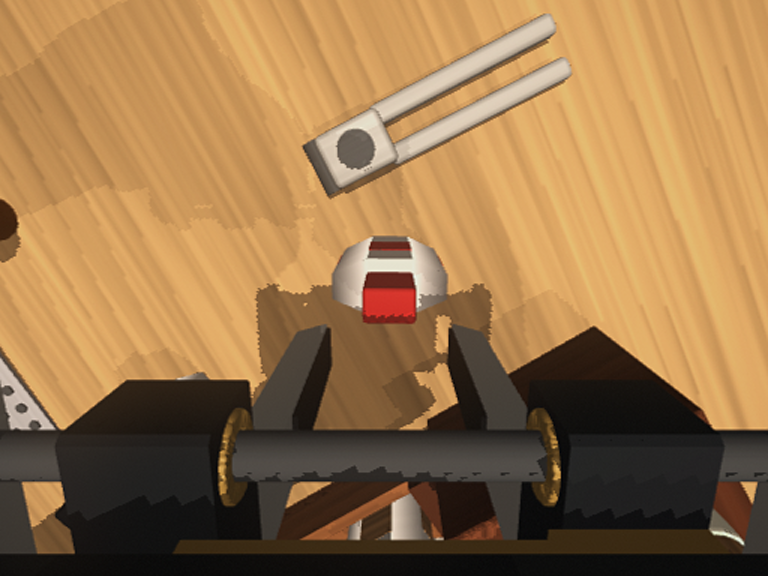

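>>> move_arm:
  fingers: [0.5,0.5,0.5,0.5,0,0,0,0,0]
  delta_pos:
    - [0.03,0,0.5]
    - [0,0,0.5]
    - [0,0,0.36]
    - [0,0,0]
    - [0,0,0]
    - [0,0,0]
    - [0,0,0]
    - [0,0,0]
    - [0,0,0]
  rot:
    - [0,0,0]
    - [0,0,0]
    - [0,0,0]
    - [0,0,0]
    - [0,0,0]
    - [0,0,0]
    - [0,0,0]
    - [0,0,0]
    - [0,0,0]

```text
clock: 27.65
position: [0.629, 0.2906, 0.098]
tool_rot: [3.141, -0.001, 1.11]
contact_force: [-0.8, 0.2, 6.3]
grip_width: 0.0257
```

```bash
python3 -c "
from h import *
print(d2w(-79,112),d2w(0,112));st()
plan([*d2w(-79,112),.24],95.95)
"
```

```text
[0.46531561 0.07470744] [0.54389002 0.08289663]
t 27.65 p [0.629  0.2906 0.098 ] rpy [ 1.7996e+02 -6.0000e-02  6.3610e+01] F [-0.8  0.2  6.3] w 0.0257 q [-0.78  0.88  0.58  1.49 -0.55  0.94 -0.49]
rot 4 x [0.001, -0.001, -0.808]
trans 8 x [-0.494, -0.463, -0.355]
 lateral only total [-3.956, -3.703, 0.0] z total -2.84
```

>>> move_arm:
  fingers: [0,0,0,0,0,0,0,0,0]
  delta_pos:
    - [0,0,-0.3]
    - [0,0,-0.7]
    - [0,0,-0.75]
    - [0,0,-0.75]
    - [0,0,-0.75]
    - [0,0,0]
    - [0,0,0]
    - [0,0,0]
    - [0,0,0]
  rot:
    - [0,0,0]
    - [0,0,0]
    - [0,0,0]
    - [0,0,0]
    - [0,0,0]
    - [0,0,-0.808]
    - [0,0,-0.808]
    - [0,0,-0.808]
    - [0,0,-0.808]

```text
clock: 28.78
position: [0.6282, 0.29, 0.2596]
tool_rot: [-3.141, 0.001, 1.678]
contact_force: [0.8, -0.5, -1.9]
grip_width: 0.026
```

```bash
python3 -c "
from h import *
st()
plan([*d2w(-79,112),.24],95.95)
"
```

```text
t 28.77 p [0.6282 0.29   0.2596] rpy [-1.7996e+02  3.0000e-02  9.6170e+01] F [ 0.8 -0.5 -1.9] w 0.026 q [-0.74  0.7   0.52  1.32 -0.35  1.21 -0.09]
rot 1 x [-0.004, 0.003, 0.022]
trans 7 x [-0.564, -0.527, 0.056]
 lateral only total [-3.946, -3.686, 0.0] z total 0.393
```

>>> move_arm:
  fingers: [0,0,0,0,0,0,0,0,0,0]
  delta_pos:
    - [-0.564,-0.527,0]
    - [-0.564,-0.527,0]
    - [-0.564,-0.527,0]
    - [-0.564,-0.527,0]
    - [-0.564,-0.527,0]
    - [-0.564,-0.527,0]
    - [-0.564,-0.527,0]
    - [0,0,0.7]
    - [0,0,0.5]
    - [0,0,0]
  rot:
    - [0,0,0]
    - [0,0,0]
    - [0,0,0]
    - [0,0,0]
    - [0,0,0]
    - [0,0,0]
    - [0,0,0]
    - [0,0,0]
    - [0,0,0]
    - [0,0,0]

```text
clock: 30.02
position: [0.4639, 0.0746, 0.1987]
tool_rot: [-3.138, 0.0, 1.674]
contact_force: [-0.8, -0.4, -2.1]
grip_width: 0.026
```

```bash
python3 snap.py w12; python3 -c "
from h import *
plan([*d2w(-79,112),.111],95.95)
"
```

```text
t 30.02 p [0.4639 0.0746 0.1987] rpy [-1.7979e+02  3.0000e-02  9.5890e+01] F [-0.8 -0.4 -2.1] w 0.026 q [-0.61  0.43  0.54  2.02 -0.31  0.78  0.23]
rot 1 x [-0.006, 0.002, -0.006]
trans 3 x [0.0, 0.001, 0.591]
 lateral only total [0.001, 0.004, 0.0] z total 1.774
```

View pics/w12.png

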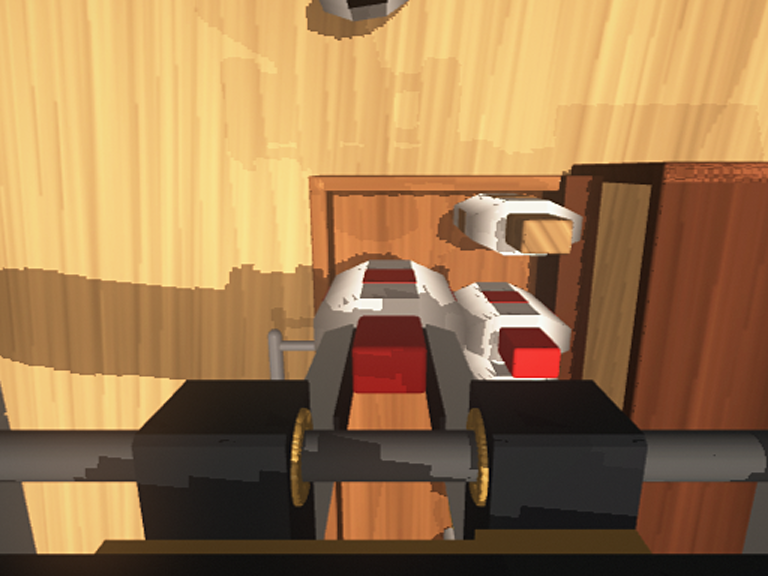

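Run:
```python
import pickle
from h import *
c,im=pickle.load(open('w12.pkl','rb'))
for n,u,v in [("plain",548,234),("red",536,362)]: print(n,w2d(ray(c,(u/1.5-.17,v/1.5-.17),.138)))
```

```text
plain [ -0.39517241 148.58520892]
red [-1.34188657 78.79555761]
```

>>> move_arm:
  fingers: [0,0,0,0,0,0]
  delta_pos:
    - [0.01,0.0,0.6]
    - [0,0,0.5]
    - [0,0,0.4]
    - [0,0,0.2]
    - [0,0,0]
    - [0,0,0]
  rot:
    - [0,0,0]
    - [0,0,0]
    - [0,0,0]
    - [0,0,0]
    - [0,0,0]
    - [0,0,0]

```text
clock: 30.82
position: [0.4662, 0.0755, 0.1155]
tool_rot: [3.14, -0.0, 1.674]
contact_force: [0.6, 0.4, -1.6]
grip_width: 0.0262
```

```bash
python3 snap.py w13; python3 -c "
from h import *
plan([*d2w(0,112),.111],95.95)
"
```

```text
t 30.82 p [0.4662 0.0755 0.1155] rpy [ 1.799e+02 -1.000e-02  9.592e+01] F [ 0.6  0.4 -1.6] w 0.0262 q [-0.52  0.56  0.44  2.1  -0.43  0.57  0.33]
rot 1 x [0.01, -0.002, -0.002]
trans 2 x [-0.008, 0.781, 0.045]
 lateral only total [-0.016, 1.562, 0.0] z total 0.089
```

View pics/w13.png

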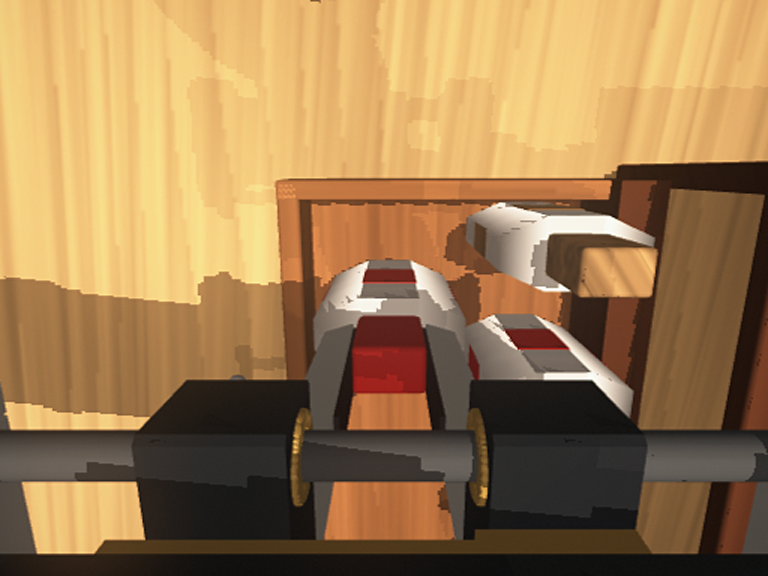

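>>> move_arm:
  fingers: [0,0,0,0,0,0,0,0,0,0,0]
  delta_pos:
    - [0,0,0.07]
    - [0,0,0]
    - [0,0.19,0]
    - [0,0.19,0]
    - [0,0.19,0]
    - [0,0.19,0]
    - [0,0.19,0]
    - [0,0.19,0]
    - [0,0.19,0]
    - [0,0.15,0]
    - [0,0,0]
  rot:
    - [0,0,0]
    - [0,0,0]
    - [0,0,0]
    - [0,0,0]
    - [0,0,0]
    - [0,0,0]
    - [0,0,0]
    - [0,0,0]
    - [0,0,0]
    - [0,0,0]
    - [0,0,0]

```text
clock: 32.25
position: [0.5396, 0.0831, 0.111]
tool_rot: [3.141, 0.0, 1.674]
contact_force: [0.0, 0.3, -2.1]
grip_width: 0.0261
```

```bash
python3 snap.py w14; python3 -c "
from h import *
print(w2d(monitor.read_state()['position']))
plan([*d2w(0,112),.111],95.95)
"
```

```text
t 32.25 p [0.5396 0.0831 0.111 ] rpy [1.7998e+02 1.0000e-02 9.5930e+01] F [ 0.   0.3 -2.1] w 0.0261 q [-0.49  0.65  0.44  1.91 -0.43  0.67  0.32]
[ -4.97511406 112.69435444]
rot 1 x [-0.003, 0.0, -0.003]
trans 1 x [-0.014, 0.1, -0.001]
 lateral only total [-0.014, 0.1, 0.0] z total -0.001
```

View pics/w14.png

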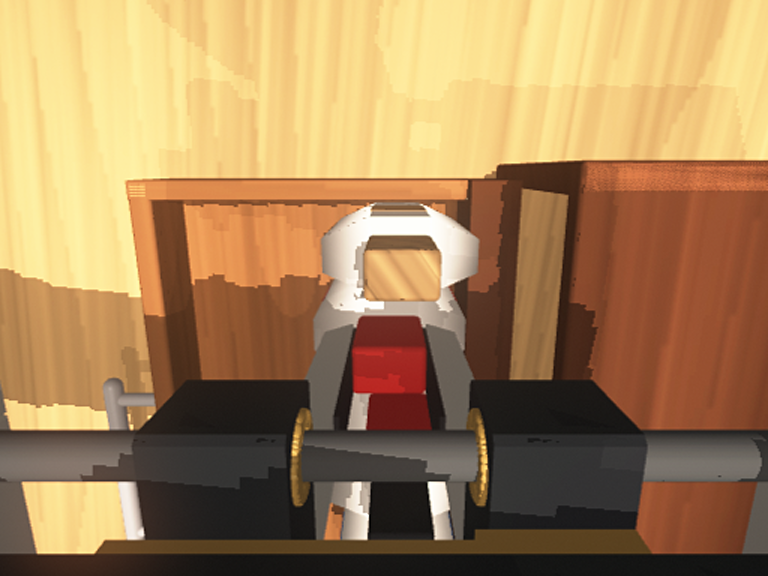

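>>> move_arm:
  fingers: [0,0,0,0]
  delta_pos:
    - [0,0.06,0]
    - [0,0.05,0]
    - [0,0,0.01]
    - [0,0,0]
  rot:
    - [0,0,0]
    - [0,0,0]
    - [0,0,0]
    - [0,0,0]

```text
clock: 32.8
position: [0.5442, 0.0837, 0.1105]
tool_rot: [-3.141, -0.0, 1.674]
contact_force: [-0.8, -0.2, -2.7]
grip_width: 0.0259
```

```bash
python3 -c "
from h import *
st();print(w2d(monitor.read_state()['position']))
"
```

```text
t 32.8 p [0.5442 0.0837 0.1105] rpy [-179.98   -0.     95.92] F [-0.8 -0.2 -2.7] w 0.0259 q [-0.49  0.66  0.44  1.9  -0.43  0.68  0.31]
[  0.43642583 112.74707659]
```

>>> move_arm:
  fingers: [0.5,0.5,0.5,0.5,0.5,0.5,0.5]
  delta_pos:
    - [0,0,0]
    - [0,0,0]
    - [0,0,0]
    - [0,0,-0.5]
    - [0,0,-0.8]
    - [0,0,-0.8]
    - [0,0,0]
  rot:
    - [0,0,0]
    - [0,0,0]
    - [0,0,0]
    - [0,0,0]
    - [0,0,0]
    - [0,0,0]
    - [0,0,0]

```text
clock: 33.67
position: [0.5466, 0.0837, 0.2185]
tool_rot: [3.135, -0.001, 1.674]
contact_force: [-0.3, 0.4, -0.4]
grip_width: 0.0467
```

```bash
python3 snap.py w15; python3 -c "
from h import *
plan([.44,.20,.26],103.5)
"
```

```text
t 33.67 p [0.5466 0.0837 0.2185] rpy [ 1.7963e+02 -4.0000e-02  9.5920e+01] F [-0.3  0.4 -0.4] w 0.0467 q [-0.56  0.52  0.54  1.79 -0.33  0.91  0.23]
rot 1 x [0.016, -0.003, -0.756]
trans 5 x [0.55, -0.301, -0.173]
 lateral only total [2.75, -1.504, 0.0] z total -0.866
```

View pics/w15.png

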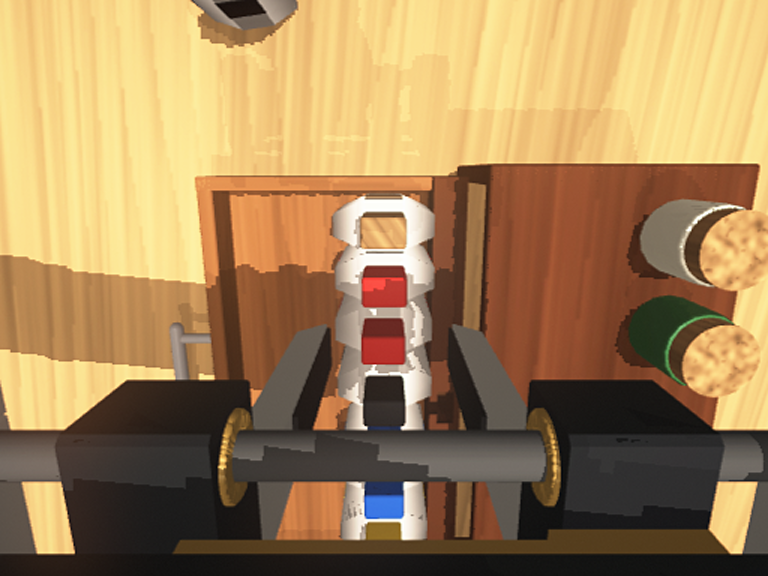

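>>> move_arm:
  fingers: [0.5,0.5,0.5,0.5,0.5,0.5,0.5,0.5]
  delta_pos:
    - [0,0,-0.8]
    - [0,0,0]
    - [0.688,-0.376,0]
    - [0.688,-0.376,0]
    - [0.688,-0.376,0]
    - [0.688,-0.376,0]
    - [0,0,0]
    - [0,0,0]
  rot:
    - [0,0,0]
    - [0,0,-0.756]
    - [0,0,0]
    - [0,0,0]
    - [0,0,0]
    - [0,0,0]
    - [0,0,0]
    - [0,0,0]

```text
clock: 34.72
position: [0.4392, 0.1993, 0.2549]
tool_rot: [-3.141, 0.001, 1.806]
contact_force: [0.2, -0.7, 1.3]
grip_width: 0.0469
```

```bash
python3 snap.py w16
python3 - <<'E'
import pickle
from h import *
c,im=pickle.load(open('w16.pkl','rb')); crop(im,195,60,345,220,3.7,'pics/w16a.png')
E
```

```text
t 34.73 p [0.4392 0.1993 0.2549] rpy [-1.7995e+02  6.0000e-02  1.0347e+02] F [ 0.2 -0.7  1.3] w 0.0469 q [-0.87  0.36  0.53  1.91 -0.23  0.92  0.  ]
```

View pics/w16.png

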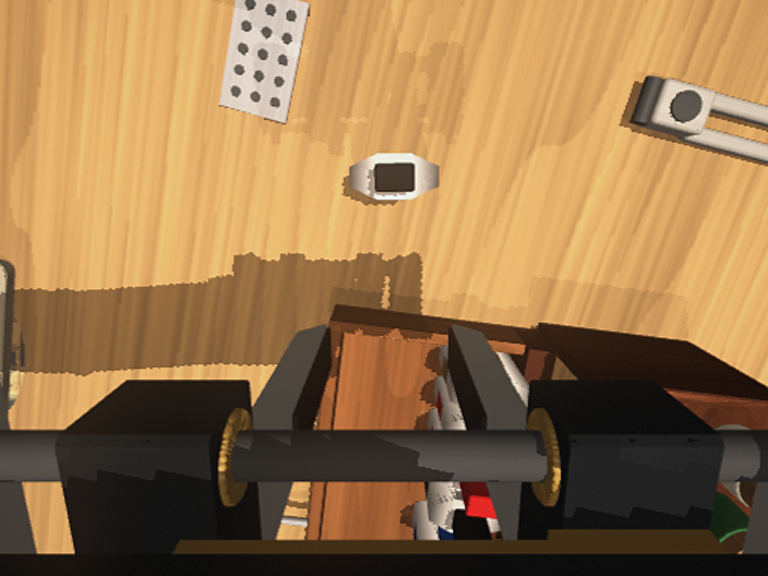

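Run:
```python
import pickle
from h import *
c,im=pickle.load(open('w16.pkl','rb'))
w=ray(c,(394.5/1.5-.17,178/1.5-.17),.126); print(w)
a=ray(c,(349/1.5,178/1.5),.05);b=ray(c,(440/1.5,177/1.5),.05); print(np.degrees(np.arctan2(*(b-a)[1::-1])))
plan([w[0],w[1],.16],103.2)
```

```text
[0.42711043 0.26141495 0.126     ]
14.098586774356123
rot 1 x [-0.003, 0.006, 0.021]
trans 3 x [0.425, 0.014, 0.634]
 lateral only total [1.274, 0.042, 0.0] z total 1.902
```

>>> move_arm:
  fingers: [0.5,0.5,0.5,0.5,0.5,0.5,0.5]
  delta_pos:
    - [0.63,0.021,0]
    - [0.63,0.021,0]
    - [0,0,0.6]
    - [0,0,0.6]
    - [0,0,0.6]
    - [0,0,0.1]
    - [0,0,0]
  rot:
    - [0,0,0]
    - [0,0,0]
    - [0,0,0]
    - [0,0,0]
    - [0,0,0]
    - [0,0,0]
    - [0,0,0]

```text
clock: 35.65
position: [0.4274, 0.2611, 0.1608]
tool_rot: [3.141, 0.0, 1.805]
contact_force: [-0.1, -0.6, 0.9]
grip_width: 0.0471
```

```bash
python3 snap.py w17
python3 - <<'E'
from h import *
plan([.4271,.2612,.097],103.7)
E
```

```text
t 35.65 p [0.4274 0.2611 0.1608] rpy [1.7999e+02 2.0000e-02 1.0339e+02] F [-0.1 -0.6  0.9] w 0.0471 q [-0.91  0.52  0.45  1.98 -0.33  0.71 -0.03]
rot 1 x [0.007, -0.001, -0.028]
trans 2 x [-0.001, -0.006, 0.643]
 lateral only total [-0.002, -0.011, 0.0] z total 1.286
```

View pics/w17.png

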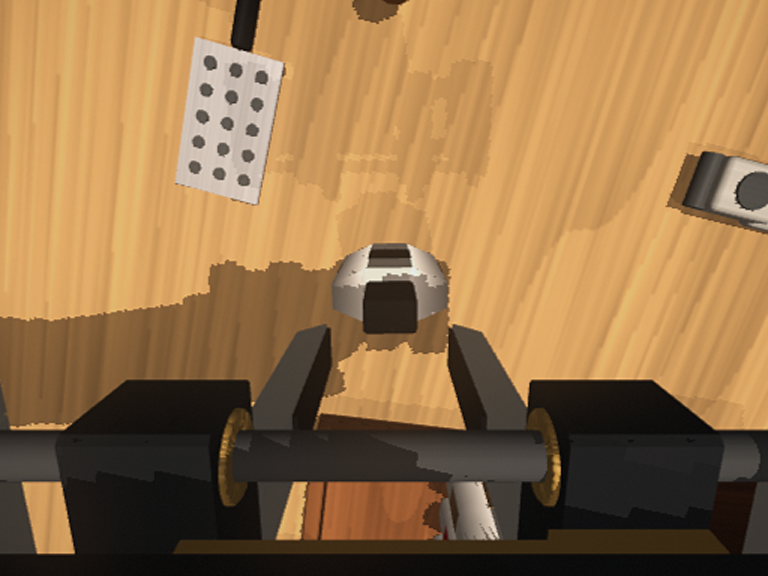

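>>> move_arm:
  fingers: [0.5,0.5,0.5,0.5,0,0,0,0,0]
  delta_pos:
    - [0,0,0.5]
    - [0,0,0.5]
    - [0,0,0.28]
    - [0,0,0]
    - [0,0,0]
    - [0,0,0]
    - [0,0,0]
    - [0,0,0]
    - [0,0,0]
  rot:
    - [0,0,0]
    - [0,0,0]
    - [0,0,0]
    - [0,0,0]
    - [0,0,0]
    - [0,0,0]
    - [0,0,0]
    - [0,0,0]
    - [0,0,0]

```text
clock: 36.83
position: [0.4271, 0.262, 0.0972]
tool_rot: [3.14, -0.001, 1.806]
contact_force: [0.8, 0.4, 5.5]
grip_width: 0.0258
```

>>> move_arm:
  fingers: [0,0,0,0,0,0]
  delta_pos:
    - [0,0,-0.3]
    - [0,0,-0.7]
    - [0,0,-0.7]
    - [0,0,-0.7]
    - [0,0,-0.5]
    - [0,0,0]
  rot:
    - [0,0,0]
    - [0,0,0]
    - [0,0,0]
    - [0,0,0]
    - [0,0,0]
    - [0,0,0.77]

```text
clock: 37.58
position: [0.4275, 0.2621, 0.2441]
tool_rot: [3.138, -0.003, 1.668]
contact_force: [0.3, -0.3, -1.4]
grip_width: 0.0261
```

Run:
```python
from h import *
st();plan([*d2w(-79,4.5),.24],95.95)
```

```text
t 37.58 p [0.4275 0.2621 0.2441] rpy [ 1.7981e+02 -1.5000e-01  9.5580e+01] F [ 0.3 -0.3 -1.4] w 0.0261 q [-1.    0.41  0.56  1.89 -0.27  0.91 -0.21]
rot 1 x [0.019, -0.015, -0.037]
trans 8 x [-0.744, 0.045, 0.01]
 lateral only total [-5.955, 0.364, 0.0] z total 0.083
```

>>> move_arm:
  fingers: [0,0,0,0,0,0,0,0,0,0,0]
  delta_pos:
    - [-0.744,0.045,0]
    - [-0.744,0.045,0]
    - [-0.744,0.045,0]
    - [-0.744,0.045,0]
    - [-0.744,0.045,0]
    - [-0.744,0.045,0]
    - [-0.744,0.045,0]
    - [-0.744,0.045,0]
    - [0,0,0.6]
    - [0,0,0.5]
    - [0,0,0]
  rot:
    - [0,0,0]
    - [0,0,0]
    - [0,0,0]
    - [0,0,0]
    - [0,0,0]
    - [0,0,0]
    - [0,0,0]
    - [0,0,0]
    - [0,0,0]
    - [0,0,0]
    - [0,0,0]

```text
clock: 38.95
position: [0.4728, -0.0325, 0.1858]
tool_rot: [-3.138, -0.0, 1.671]
contact_force: [-0.0, 0.2, -0.9]
grip_width: 0.0259
```

```bash
python3 snap.py w18
python3 - <<'E'
from h import *
plan([*d2w(-79,4.5),.111],95.95)
t=imaging.snapshot('top'); crop(t,230,150,350,220,6,'pics/t18.png')
E
```

```text
t 38.95 p [ 0.4728 -0.0325  0.1858] rpy [-1.7977e+02 -3.0000e-02  9.5750e+01] F [-0.   0.2 -0.9] w 0.0259 q [-0.38  0.46  0.55  2.02 -0.34  0.75  0.48]
rot 1 x [-0.008, -0.001, -0.018]
trans 2 x [0.001, 0.026, 0.758]
 lateral only total [0.003, 0.052, 0.0] z total 1.515
```

View pics/w18.png

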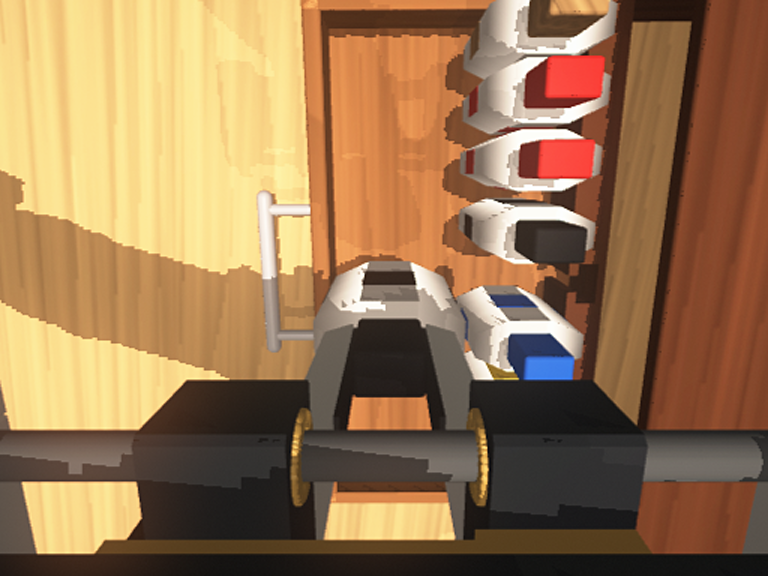

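View pics/t18.png

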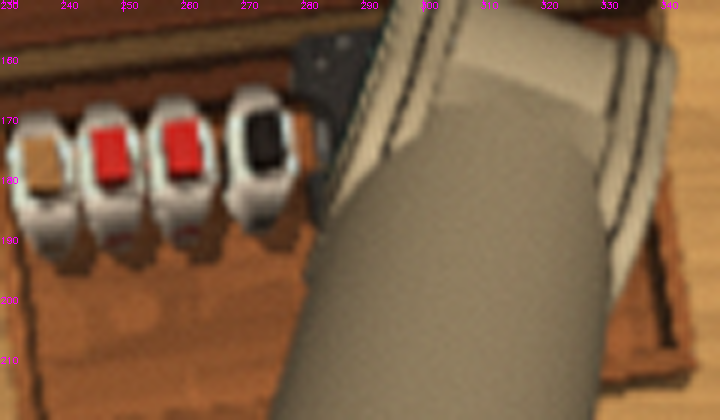

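Run:
```python
import pickle
from h import *
c,im=pickle.load(open('w18.pkl','rb'))
crop(im,300,120,400,260,4,'pics/w18a.png')
for n,u,v in [("red",567,158),("newred",575,76),("black",558,242),("blue",549,368)]: print(n,w2d(ray(c,(u/1.5-.17,v/1.5-.17),.138)))
c=imaging.camera_info("top")
for n,u,v in [("plain",43,166),("nred",110,156),("red",183,149),("black",266,141)]: print(n,w2d(ray(c,((u+.5)/6-.5+230,(v+.5)/6-.5+150),.138)))
```

```text
red [-0.84513124 78.04249501]
newred [ -0.34750207 113.2717167 ]
black [-1.78611899 38.89889077]
blue [ -1.04062147 -26.54398989]
plain [ -1.89655548 145.87707708]
nred [ -1.0420999  113.11930605]
red [-2.00663253 77.58430718]
black [-3.08587267 37.08227695]
```

View pics/w18a.png

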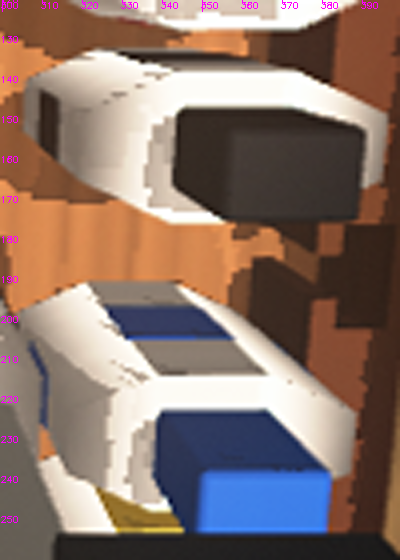

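>>> move_arm:
  fingers: [0,0,0,0,0,0]
  delta_pos:
    - [0,0.03,0.5]
    - [0,0,0.5]
    - [0,0,0.3]
    - [0,0,0.15]
    - [0,0,0]
    - [0,0,0]
  rot:
    - [0,0,0]
    - [0,0,0]
    - [0,0,0]
    - [0,0,0]
    - [0,0,0]
    - [0,0,0]

```text
clock: 39.8
position: [0.4766, -0.0325, 0.1147]
tool_rot: [3.14, 0.0, 1.672]
contact_force: [-0.2, 0.2, -2.0]
grip_width: 0.0256
```

Run:
```python
from h import *
st();plan([*d2w(0.5,4.5),.110],95.95)
```

```text
t 39.8 p [ 0.4766 -0.0325  0.1147] rpy [1.7992e+02 1.0000e-02 9.5780e+01] F [-0.2  0.2 -2. ] w 0.0256 q [-0.3   0.57  0.45  2.09 -0.45  0.58  0.57]
rot 1 x [0.008, 0.001, -0.017]
trans 2 x [0.003, 0.794, 0.047]
 lateral only total [0.006, 1.588, 0.0] z total 0.094
```

>>> move_arm:
  fingers: [0,0,0,0,0,0,0,0,0,0,0]
  delta_pos:
    - [0,0,0.08]
    - [0,0,0]
    - [0,0.19,0]
    - [0,0.19,0]
    - [0,0.19,0]
    - [0,0.19,0]
    - [0,0.19,0]
    - [0,0.19,0]
    - [0,0.19,0]
    - [0,0.15,0]
    - [0,0,0]
  rot:
    - [0,0,0]
    - [0,0,0]
    - [0,0,0]
    - [0,0,0]
    - [0,0,0]
    - [0,0,0]
    - [0,0,0]
    - [0,0,0]
    - [0,0,0]
    - [0,0,0]
    - [0,0,0]

```text
clock: 41.18
position: [0.5502, -0.0249, 0.11]
tool_rot: [3.141, 0.0, 1.672]
contact_force: [-1.4, 0.3, -1.5]
grip_width: 0.0259
```

Run:
```python
from h import *
st();plan([*d2w(0.5,4.5),.110],95.95)
```

```text
t 41.17 p [ 0.5502 -0.0249  0.11  ] rpy [1.7998e+02 1.0000e-02 9.5800e+01] F [-1.4  0.3 -1.5] w 0.0259 q [-0.3   0.66  0.46  1.9  -0.45  0.68  0.53]
rot 1 x [0.002, 0.001, -0.015]
trans 1 x [0.007, 0.109, -0.0]
 lateral only total [0.007, 0.109, 0.0] z total -0.0
```

>>> move_arm:
  fingers: [0,0,0,0.5,0.5,0.5,0.5,0.5,0.5,0.5]
  delta_pos:
    - [0,0.06,0]
    - [0,0.05,0]
    - [0,0,0]
    - [0,0,0]
    - [0,0,0]
    - [0,0,0]
    - [0,0,-0.5]
    - [0,0,-0.8]
    - [0,0,-0.8]
    - [0,0,0]
  rot:
    - [0,0,0]
    - [0,0,0]
    - [0,0,0]
    - [0,0,0]
    - [0,0,0]
    - [0,0,0]
    - [0,0,0]
    - [0,0,0]
    - [0,0,0]
    - [0,0,0]

```text
clock: 42.42
position: [0.5572, -0.0248, 0.218]
tool_rot: [3.135, 0.001, 1.672]
contact_force: [-0.3, -0.2, 0.1]
grip_width: 0.0469
```

```bash
python3 snap.py w19
python3 - <<'E'
from h import *
t=imaging.snapshot('top'); crop(t,340,130,430,220,6,'pics/t19.png')
E
```

```text
t 42.42 p [ 0.5572 -0.0248  0.218 ] rpy [1.7964e+02 3.0000e-02 9.5790e+01] F [-0.3 -0.2  0.1] w 0.0469 q [-0.37  0.53  0.56  1.78 -0.34  0.92  0.44]
```

View pics/w19.png

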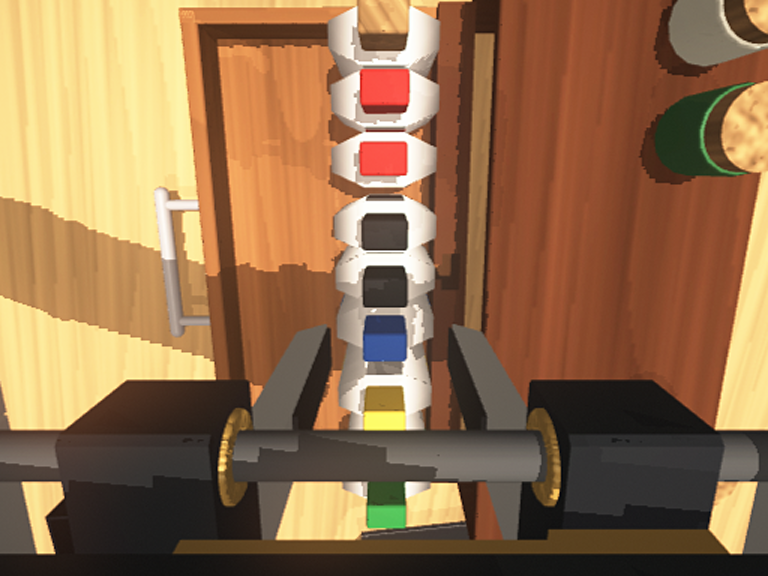

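View pics/t19.png

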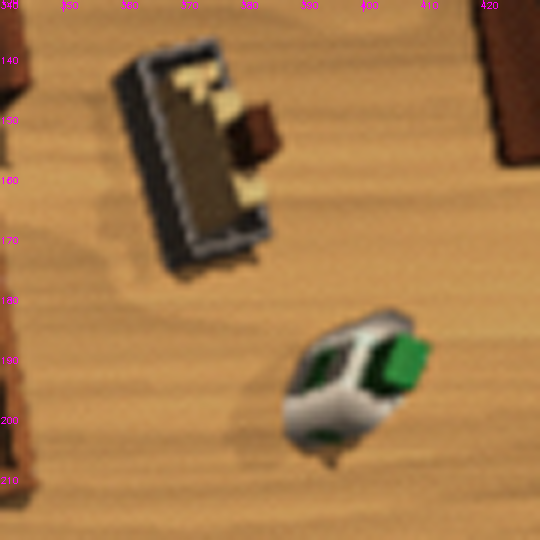

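Run:
```python
from h import *
plan([.4925,-.386,.24],63.5)
```

```text
rot 4 x [-0.0, -0.001, 0.807]
trans 10 x [-0.703, 0.211, -0.05]
 lateral only total [-7.033, 2.113, 0.0] z total -0.5
```

>>> move_arm:
  fingers: [0.5,0.5,0.5,0.5,0.5]
  delta_pos:
    - [0,0,-0.5]
    - [0,0,0]
    - [0,0,0]
    - [0,0,0]
    - [0,0,0]
  rot:
    - [0,0,0]
    - [0,0,0.807]
    - [0,0,0.807]
    - [0,0,0.807]
    - [0,0,0.807]

```text
clock: 43.15
position: [0.554, -0.0242, 0.2384]
tool_rot: [-3.139, 0.001, 1.104]
contact_force: [0.4, 0.4, 0.3]
grip_width: 0.0471
```

>>> move_arm:
  fingers: [0.5,0.5,0.5,0.5,0.5,0.5,0.5,0.5,0.5,0.5,0.5,0.5]
  delta_pos:
    - [-0.703,0.211,0]
    - [-0.703,0.211,0]
    - [-0.703,0.211,0]
    - [-0.703,0.211,0]
    - [-0.703,0.211,0]
    - [-0.703,0.211,0]
    - [-0.703,0.211,0]
    - [-0.703,0.211,0]
    - [-0.703,0.211,0]
    - [-0.703,0.211,0]
    - [0,0,0.7]
    - [0,0,0]
  rot:
    - [0,0,0]
    - [0,0,0]
    - [0,0,0]
    - [0,0,0]
    - [0,0,0]
    - [0,0,0]
    - [0,0,0]
    - [0,0,0]
    - [0,0,0]
    - [0,0,0]
    - [0,0,0]
    - [0,0,0]

```text
clock: 44.65
position: [0.4906, -0.3841, 0.2012]
tool_rot: [-3.134, -0.002, 1.107]
contact_force: [0.0, -0.6, 0.3]
grip_width: 0.0469
```

```bash
python3 snap.py w20
python3 - <<'E'
from h import *
plan([.4925,-.386,.16],63.5)
E
```

```text
t 44.65 p [ 0.4906 -0.3841  0.2012] rpy [-1.7955e+02 -1.2000e-01  6.3450e+01] F [ 0.  -0.6  0.3] w 0.0469 q [ 0.24  0.68  0.66  1.6  -0.46  1.03  0.57]
rot 1 x [-0.026, -0.007, 0.0]
trans 2 x [-0.008, 0.012, 0.431]
 lateral only total [-0.017, 0.024, 0.0] z total 0.862
```

View pics/w20.png

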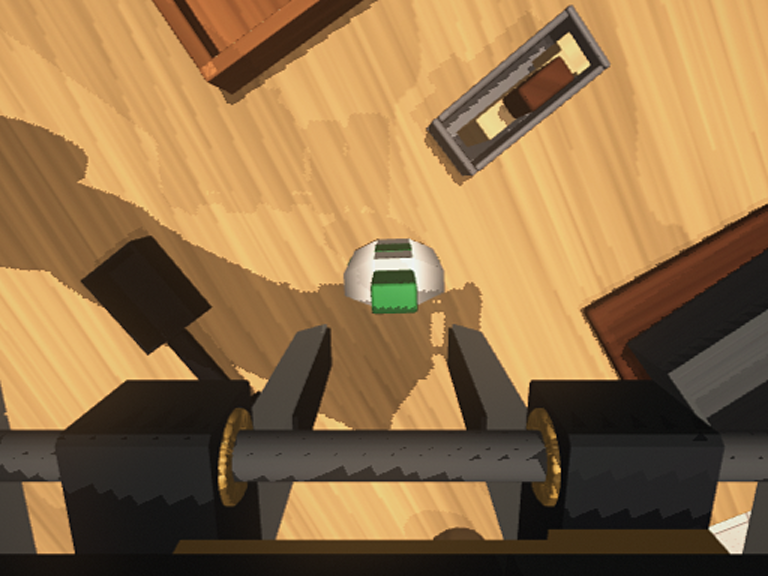

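>>> move_arm:
  fingers: [0.5,0.5,0.5,0.5,0.5,0,0,0,0,0]
  delta_pos:
    - [-0.017,0.03,0.5]
    - [0,0,0.6]
    - [0,0,0.6]
    - [0,0,0.35]
    - [0,0,0]
    - [0,0,0]
    - [0,0,0]
    - [0,0,0]
    - [0,0,0]
    - [0,0,0]
  rot:
    - [0,0,0]
    - [0,0,0]
    - [0,0,0]
    - [0,0,0]
    - [0,0,0]
    - [0,0,0]
    - [0,0,0]
    - [0,0,0]
    - [0,0,0]
    - [0,0,0]

```text
clock: 45.95
position: [0.494, -0.3879, 0.1035]
tool_rot: [3.14, 0.0, 1.108]
contact_force: [0.5, 1.3, 6.3]
grip_width: 0.026
```

>>> move_arm:
  fingers: [0,0,0,0,0,0,0,0,0,0]
  delta_pos:
    - [0,0,-0.3]
    - [0,0,-0.7]
    - [0,0,-0.7]
    - [0,0,-0.7]
    - [0,0,-0.5]
    - [0,0,0]
    - [0,0,0]
    - [0,0,0]
    - [0,0,0]
    - [0,0,0]
  rot:
    - [0,0,0]
    - [0,0,0]
    - [0,0,0]
    - [0,0,0]
    - [0,0,0]
    - [0,0,-0.81]
    - [0,0,-0.81]
    - [0,0,-0.81]
    - [0,0,-0.81]
    - [0,0,0]

```text
clock: 47.2
position: [0.4933, -0.3875, 0.2479]
tool_rot: [3.142, -0.0, 1.672]
contact_force: [0.1, -0.3, -2.7]
grip_width: 0.0261
```

Run:
```python
from h import *
st();plan([*d2w(-79,-113),.24],95.95)
```

```text
t 47.2 p [ 0.4933 -0.3875  0.2479] rpy [ 1.80e+02 -2.00e-02  9.58e+01] F [ 0.1 -0.3 -2.7] w 0.0261 q [ 0.31  0.6   0.53  1.54 -0.33  1.09  1.02]
rot 1 x [0.0, -0.002, -0.015]
trans 6 x [0.792, 0.067, 0.026]
 lateral only total [4.752, 0.401, 0.0] z total 0.158
```

>>> move_arm:
  fingers: [0,0,0,0,0,0,0,0,0]
  delta_pos:
    - [0.792,0.067,0]
    - [0.792,0.067,0]
    - [0.792,0.067,0]
    - [0.792,0.067,0]
    - [0.792,0.067,0]
    - [0.792,0.067,0]
    - [0,0,0.6]
    - [0,0,0.5]
    - [0,0,0]
  rot:
    - [0,0,0]
    - [0,0,0]
    - [0,0,0]
    - [0,0,0]
    - [0,0,0]
    - [0,0,0]
    - [0,0,0]
    - [0,0,0]
    - [0,0,0]

```text
clock: 48.32
position: [0.4878, -0.1486, 0.1915]
tool_rot: [-3.138, -0.001, 1.671]
contact_force: [-0.7, -0.4, -2.3]
grip_width: 0.0255
```

```bash
python3 snap.py w21
python3 - <<'E'
from h import *
plan([*d2w(-79,-113),.116],95.95)
t=imaging.snapshot('top'); crop(t,230,150,350,220,6,'pics/t21.png')
E
```

```text
t 48.33 p [ 0.4878 -0.1486  0.1915] rpy [-1.7979e+02 -6.0000e-02  9.5770e+01] F [-0.7 -0.4 -2.3] w 0.0255 q [-0.12  0.5   0.52  1.93 -0.33  0.81  0.69]
rot 1 x [-0.007, -0.001, -0.017]
trans 2 x [0.001, -0.002, 0.766]
 lateral only total [0.003, -0.004, 0.0] z total 1.532
```

View pics/w21.png

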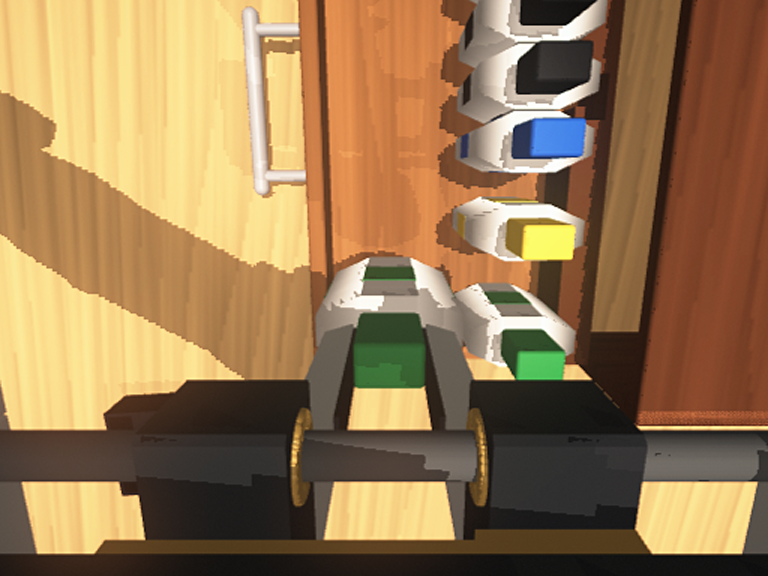

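View pics/t21.png

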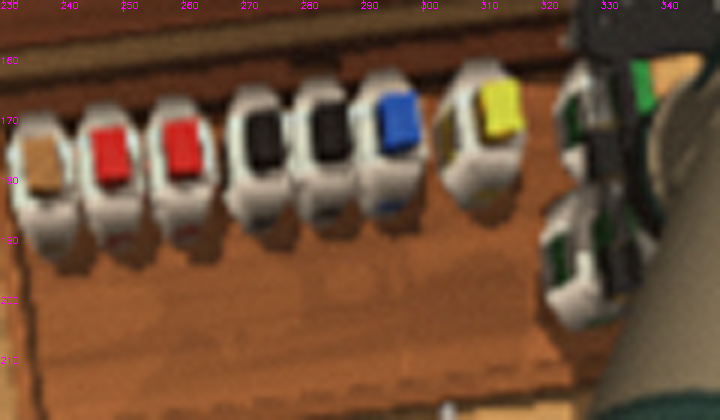

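Run:
```python
import pickle
from h import *
c,im=pickle.load(open('w21.pkl','rb'))
for n,u,v in [("yellow",549,242),("green",539,364),("blue",558,138)]: print(n,w2d(ray(c,(u/1.5-.17,v/1.5-.17),.138)))
```

```text
yellow [ -1.25675234 -78.89238452]
green [  -1.48726189 -143.7127138 ]
blue [ -0.85843604 -29.67067608]
```

>>> move_arm:
  fingers: [0,0,0,0,0,0]
  delta_pos:
    - [0.01,0,0.5]
    - [0,0,0.5]
    - [0,0,0.3]
    - [0,0,0.15]
    - [0,0,0]
    - [0,0,0]
  rot:
    - [0,0,0]
    - [0,0,0]
    - [0,0,0]
    - [0,0,0]
    - [0,0,0]
    - [0,0,0]

```text
clock: 49.18
position: [0.4897, -0.1488, 0.1208]
tool_rot: [3.14, 0.0, 1.674]
contact_force: [-0.1, 0.6, -1.6]
grip_width: 0.0258
```

Run:
```python
from h import *
st();plan([*d2w(0.5,-112.3),.1162],95.95)
```

```text
t 49.17 p [ 0.4897 -0.1488  0.1208] rpy [1.7993e+02 3.0000e-02 9.5890e+01] F [-0.1  0.6 -1.6] w 0.0258 q [-0.06  0.6   0.45  1.99 -0.42  0.64  0.76]
rot 1 x [0.007, 0.003, -0.006]
trans 2 x [0.006, 0.784, 0.046]
 lateral only total [0.012, 1.568, 0.0] z total 0.091
```

>>> move_arm:
  fingers: [0,0,0,0,0,0,0,0,0,0,0]
  delta_pos:
    - [0.01,0,0.085]
    - [0,0,0]
    - [0,0.19,0]
    - [0,0.19,0]
    - [0,0.19,0]
    - [0,0.19,0]
    - [0,0.19,0]
    - [0,0.19,0]
    - [0,0.19,0]
    - [0,0.15,0]
    - [0,0,0]
  rot:
    - [0,0,0]
    - [0,0,0]
    - [0,0,0]
    - [0,0,0]
    - [0,0,0]
    - [0,0,0]
    - [0,0,0]
    - [0,0,0]
    - [0,0,0]
    - [0,0,0]
    - [0,0,0]

```text
clock: 50.55
position: [0.5634, -0.1403, 0.1157]
tool_rot: [3.141, 0.0, 1.674]
contact_force: [-0.4, 0.8, -2.5]
grip_width: 0.0259
```

Run:
```python
from h import *
st();plan([*d2w(0.5,-112.3),.1162],95.95)
```

```text
t 50.55 p [ 0.5634 -0.1403  0.1157] rpy [1.7998e+02 1.0000e-02 9.5940e+01] F [-0.4  0.8 -2.5] w 0.0259 q [-0.09  0.69  0.45  1.81 -0.42  0.74  0.7 ]
rot 1 x [0.002, 0.001, -0.001]
trans 1 x [-0.006, 0.085, -0.009]
 lateral only total [-0.006, 0.085, 0.0] z total -0.009
```

>>> move_arm:
  fingers: [0,0,0,0.5,0.5,0.5,0.5,0.5,0.5,0.5,0.5]
  delta_pos:
    - [0,0.05,0]
    - [0,0.04,0]
    - [0,0,0]
    - [0,0,0]
    - [0,0,0]
    - [0,0,0]
    - [0,0,-0.5]
    - [0,0,-0.8]
    - [0,0,-0.8]
    - [0,0,-0.8]
    - [0,0,0]
  rot:
    - [0,0,0]
    - [0,0,0]
    - [0,0,0]
    - [0,0,0]
    - [0,0,0]
    - [0,0,0]
    - [0,0,0]
    - [0,0,0]
    - [0,0,0]
    - [0,0,0]
    - [0,0,0]

```text
clock: 51.92
position: [0.569, -0.141, 0.264]
tool_rot: [3.135, 0.002, 1.674]
contact_force: [-0.2, -0.1, -0.5]
grip_width: 0.0473
```

```bash
python3 snap.py w22
python3 - <<'E'
from h import *
plan([*d2w(-10,40),.32],95.95)
E
```

```text
t 51.92 p [ 0.569 -0.141  0.264] rpy [1.7964e+02 1.1000e-01 9.5900e+01] F [-0.2 -0.1 -0.5] w 0.0473 q [-0.15  0.52  0.55  1.64 -0.31  1.06  0.59]
rot 1 x [0.016, 0.003, -0.004]
trans 5 x [0.609, -0.043, -0.232]
 lateral only total [3.047, -0.214, 0.0] z total -1.16
```

View pics/w22.png

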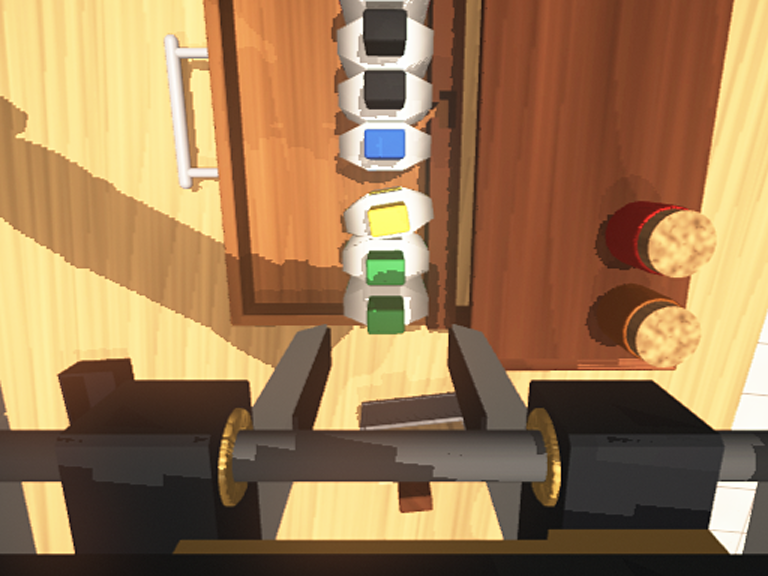

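Run:
```python
import pickle
from h import *
c,im=pickle.load(open('w22.pkl','rb'))
for n,u,v in [("yellow",389,222),("ngreen",386,270),("green",386,318),("blue",385,145),("nblack",385,88)]: print(n,w2d(ray(c,(u/1.5-.17,v/1.5-.17),.138)))
plan([*d2w(0.3,-78),.16],95.95)
```

```text
yellow [  2.05219554 -77.78546745]
ngreen [ 5.16105810e-02 -1.09336912e+02]
green [-2.26478194e-02 -1.42515736e+02]
blue [ -0.39040336 -30.26963908]
nblack [-0.29987712  2.65162444]
rot 1 x [0.016, 0.003, -0.004]
trans 3 x [0.229, -0.003, 0.68]
 lateral only total [0.687, -0.008, 0.0] z total 2.04
```

>>> move_arm:
  fingers: [0.5,0.5,0.5,0.5,0.5,0.5,0.5]
  delta_pos:
    - [0.35,0,0]
    - [0.35,-0.02,0]
    - [0,0,0.7]
    - [0,0,0.7]
    - [0,0,0.7]
    - [0,0,0]
    - [0,0,0]
  rot:
    - [0,0,0]
    - [0,0,0]
    - [0,0,0]
    - [0,0,0]
    - [0,0,0]
    - [0,0,0]
    - [0,0,0]

```text
clock: 52.85
position: [0.5631, -0.1048, 0.1565]
tool_rot: [3.141, 0.0, 1.675]
contact_force: [0.0, -0.2, 0.5]
grip_width: 0.0469
```

```bash
python3 snap.py w23
python3 - <<'E'
from h import *
print(w2d(monitor.read_state()['position']))
plan([*d2w(0.3,-77.5),.110],95.95)
E
```

```text
t 52.85 p [ 0.5631 -0.1048  0.1565] rpy [1.7996e+02 1.0000e-02 9.5940e+01] F [ 0.  -0.2  0.5] w 0.0469 q [-0.17  0.62  0.49  1.8  -0.39  0.81  0.61]
[-2.90808803e-02 -7.69894751e+01]
rot 1 x [0.01, 0.003, -0.002]
trans 2 x [-0.005, 0.003, 0.47]
 lateral only total [-0.01, 0.007, 0.0] z total 0.94
```

View pics/w23.png

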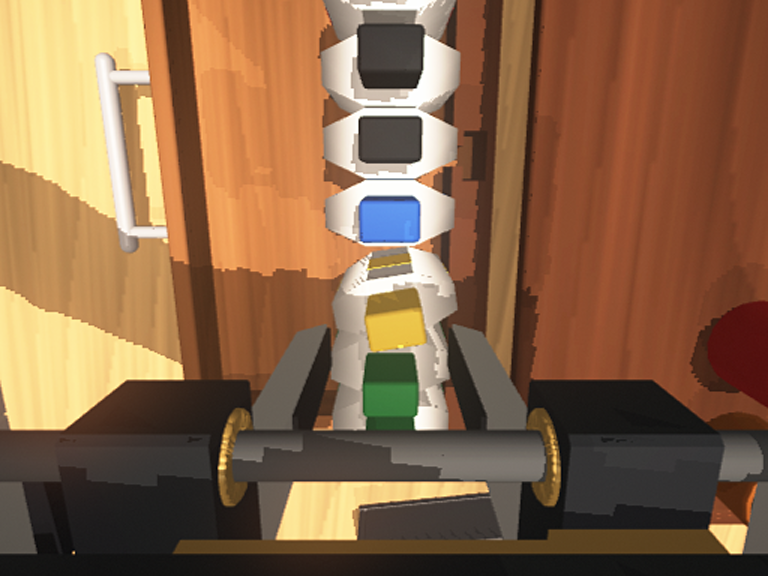

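>>> move_arm:
  fingers: [0.5,0.5,0.5,0.4,0.35,0.3,0,0,0,0,0]
  delta_pos:
    - [0,0,0.5]
    - [0,0,0.42]
    - [0,0,0]
    - [0,0,0]
    - [0,0,0]
    - [0,0,0]
    - [0,0,0]
    - [0,0,0]
    - [0,0,0]
    - [0.04,0,-0.01]
    - [0.04,0,0]
  rot:
    - [0,0,0]
    - [0,0,0]
    - [0,0,0]
    - [0,0,0]
    - [0,0,0]
    - [0,0,0]
    - [0,0,0]
    - [0,0,0]
    - [0,0,0]
    - [0,0,0]
    - [0,0,0]

```text
clock: 54.28
position: [0.5622, -0.1017, 0.1104]
tool_rot: [3.141, 0.001, 1.674]
contact_force: [0.0, -0.6, 4.5]
grip_width: 0.0257
```

Run:
```python
from h import *
st();print(w2d(monitor.read_state()['position']))
```

```text
t 54.27 p [ 0.5622 -0.1017  0.1104] rpy [1.7999e+02 4.0000e-02 9.5890e+01] F [ 0.  -0.6  4.5] w 0.0257 q [-0.15  0.68  0.45  1.84 -0.43  0.71  0.64]
[ -0.91277449 -73.53133683]
```

>>> move_arm:
  fingers: [0,0,0.5,0.5,0.5,0.5,0.5,0.5,0.5,0.5]
  delta_pos:
    - [0,0.025,0]
    - [0,0,0]
    - [0,0,0]
    - [0,0,0]
    - [0,0,0]
    - [0,0,-0.5]
    - [0,0,-0.8]
    - [0,0,-0.8]
    - [0,0,-0.8]
    - [0,0,-0.8]
  rot:
    - [0,0,0]
    - [0,0,0]
    - [0,0,0]
    - [0,0,0]
    - [0,0,0]
    - [0,0,0]
    - [0,0,0]
    - [0,0,0]
    - [0,0,0]
    - [0,0,0]

```text
clock: 55.52
position: [0.5632, -0.101, 0.2965]
tool_rot: [-3.141, -0.0, 1.674]
contact_force: [0.3, 0.4, 0.6]
grip_width: 0.0471
```

>>> move_arm:
  fingers: [0.5,0.5,0.5]
  delta_pos:
    - [0,-0.1,0]
    - [0,0,0]
    - [0,0,0]
  rot:
    - [0,0,0]
    - [0,0,0]
    - [0,0,0]

```text
clock: 55.9
position: [0.5577, -0.1013, 0.294]
tool_rot: [-3.139, -0.001, 1.674]
contact_force: [0.1, -0.6, -0.2]
grip_width: 0.0473
```

```bash
python3 snap.py w24
python3 - <<'E'
from h import *
t=imaging.snapshot('scene'); cv2.imwrite('pics/s24.png',cv2.resize(t,None,fx=1.5,fy=1.5)[:,:,::-1])
E
```

```text
t 55.9 p [ 0.5577 -0.1013  0.294 ] rpy [-1.7986e+02 -4.0000e-02  9.5910e+01] F [ 0.1 -0.6 -0.2] w 0.0473 q [-0.24  0.47  0.58  1.64 -0.28  1.12  0.51]
```

View pics/w24.png

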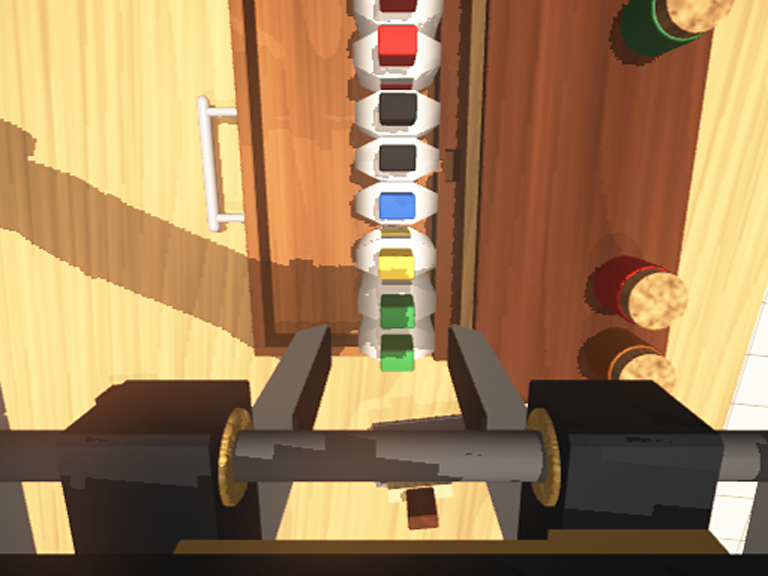

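View pics/s24.png

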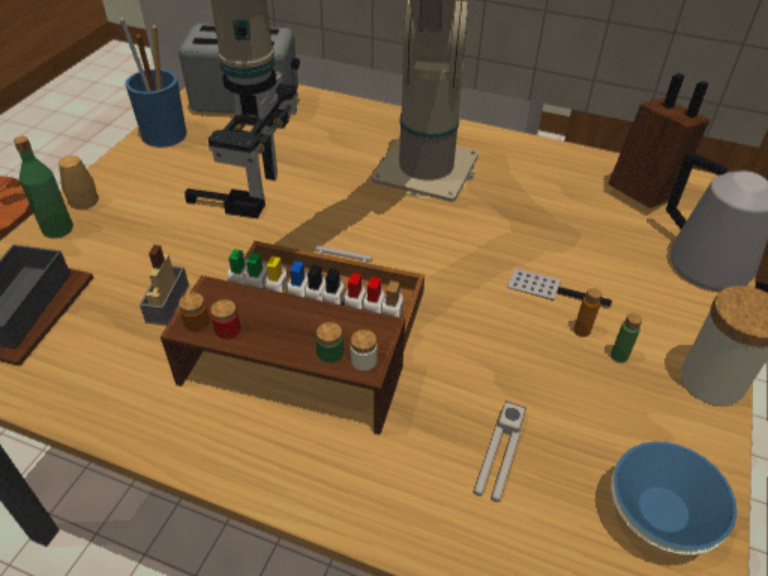

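Run:
```python
import pickle
from h import *
c,im=pickle.load(open('w24.pkl','rb')); crop(im,215,0,315,125,4.7,'pics/w24a.png'); crop(im,215,120,315,250,4.5,'pics/w24b.png')
for n,u,v in [("red",397,46),("black",398,110),("nblack",398,158),("blue",397,206),("yellow",396,267),("ngreen",397,314),("green",397,360)]: print(n,w2d(ray(c,(u/1.5-.17,v/1.5-.17),.138)).round(1))
```

```text
red [-1.1 73.8]
black [-0.3 34.6]
nblack [-0.1  3.6]
blue [ -0.7 -28.8]
yellow [ -1.3 -72.4]
ngreen [  -0.4 -107.9]
green [  -0.3 -144.5]
```

View pics/w24a.png

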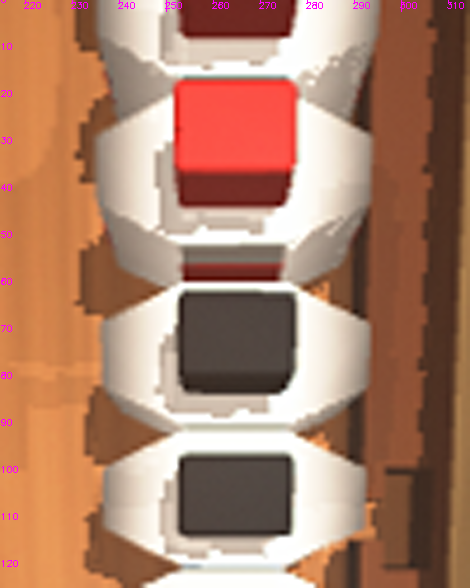

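View pics/w24b.png

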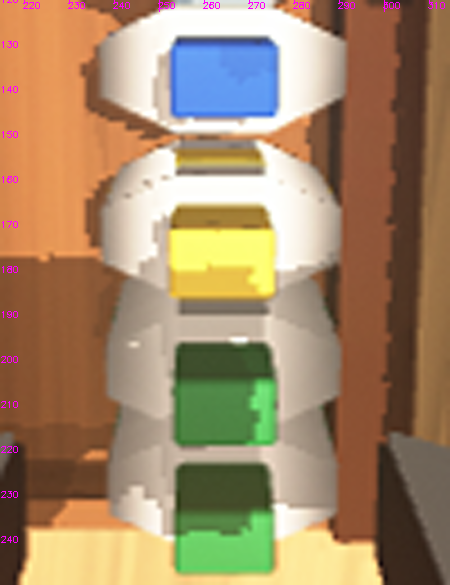

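```bash
python3 -c "
from workcell import workorder
print(workorder.close_job())"
```

```text
the job is handed in; nothing more can be done
None
```

The job is done and handed in at about 56 s.

- **Divider:** I lifted it straight up out of its slot and stood it in the caddy first. The scene pictures show it upright there.
- **Neighbours:** I made room by gripping the plain, black and green row tins and sliding them sideways.
- **New tins:** The new red, black and green tins (the only three there) were each set down in the aisle and slid into the row. Red stands between plain and red, black between black and blue, and green between yellow and green.
- **Mended:** Inserting the green tin turned the yellow tin by roughly 8°. I re-gripped it, straightened it and moved it about 4 mm.

**Last checks:** The final pictures show all nine tins upright and in line. The seven tins I measured from the last wrist picture were within about 1.3 mm of the home line. The plain and new red tins were not re-measured then, but earlier readings put them within about 2 mm of it. I left the other kitchen things alone, and they look undisturbed in the pictures. The readings I saw at the end of each move showed no force above about 7 N, and the gripper was clear of everything at hand-in. No check failed; the cameras differed from each other by about 1 to 2 mm.

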